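# Unlock the code box

### The job

The finished balm tins are locked in the grey code box. With a light touch, roll its three number wheels to 4 - 7 - 2 (left to right as you face the box), each number up at its orange index line, then draw the red bolt knob fully to the right so that the white lid springs up. Do not force anything, and leave the things around the box where they are.

Things in the scene. Friction and masses are not known exactly. Their poses are not given: they have to be found in the camera images.
- code_box: Fixed grey steel code box, 180 mm deep (x) x 240 wide (y) x 84 high. Origin at the centre of its underside; x points to its rear, away from the operator, y to its left, z up. Its front 66 mm is a level lock deck (top at z = 84 mm) with three number wheels and, at the right end, a red bolt knob; a white lid hinged at the rear covers the rest, flush with the deck.
- wheel_left (a joint): Angle in rad of the left wheel, which should end at number 4. Number up = value / 0.6283, modulo 10; it turns endlessly. Pushing its top away (box +x) raises the number. A click spring pulls it to the nearest whole number; about 2 N along the rim carries it over a click; 15.1 mm of rim travel is one number.
- left_index (a point): Top of the left wheel at its index line, fixed to the box, 93 mm over its underside, 9 mm above the deck; axes as the box's. Wheels: black, knurled, white numerals 0-9, radius 24, width 16, 44 mm apart, axle along box y. Roll one by friction (0.5 or more, uncertain) of a fingertip pressed down on its top: 4 to 10 N is enough, over 20 N breaks the rule.
- left_code (a point): Point on the rim of the left wheel at the middle of its numeral 4; it turns with the wheel and meets left_index when that number is up.
- wheel_mid (a joint): Angle in rad of the middle wheel, which should end at number 7. Number up = value / 0.6283, modulo 10; it turns endlessly. Pushing its top away (box +x) raises the number. A click spring pulls it to the nearest whole number; about 2 N along the rim carries it over a click; 15.1 mm of rim travel is one number.
- mid_index (a point): Top of the middle wheel at its index line, fixed to the box, 93 mm over its underside, 9 mm above the deck; axes as the box's. Wheels: black, knurled, white numerals 0-9, radius 24, width 16, 44 mm apart, axle along box y. Roll one by friction (0.5 or more, uncertain) of a fingertip pressed down on its top: 4 to 10 N is enough, over 20 N breaks the rule.
- mid_code (a point): Point on the rim of the middle wheel at the middle of its numeral 7; it turns with the wheel and meets mid_index when that number is up.
- wheel_right (a joint): Angle in rad of the right wheel, which should end at number 2. Number up = value / 0.6283, modulo 10; it turns endlessly. Pushing its top away (box +x) raises the number. A click spring pulls it to the nearest whole number; about 2 N along the rim carries it over a click; 15.1 mm of rim travel is one number.
- right_index (a point): Top of the right wheel at its index line, fixed to the box, 93 mm over its underside, 9 mm above the deck; axes as the box's. Wheels: black, knurled, white numerals 0-9, radius 24, width 16, 44 mm apart, axle along box y. Roll one by friction (0.5 or more, uncertain) of a fingertip pressed down on its top: 4 to 10 N is enough, over 20 N breaks the rule.
- right_code (a point): Point on the rim of the right wheel at the middle of its numeral 2; it turns with the wheel and meets right_index when that number is up.
- bolt (a joint): Bolt position in m: 0 locked, 0.013 fully drawn (stop). The knob slides to the right (box -y), takes about 3 N, stays where it is left. Until all three numbers are up it stops after 1 to 2 mm; more than 20 N on it breaks the rule.
- bolt_knob (a point): Centre of the red bolt knob, 12.5 mm above the deck; the knob is 18 mm (box x) x 12 mm (box y) x 20 mm high, its top 22 mm above the deck; it moves with the bolt. At the start it stands 56 mm to the right of the right wheel's middle, with free deck on both sides.
- lid (a joint): Lid angle in rad: 0 shut, grows as the front edge rises. Spring-loaded: held by the bolt, it rises by itself to about 0.4 when the bolt is fully drawn.
- dropper_bottle: Bystander, to be left alone: amber dropper bottle, 34 mm across, 98 high. Origin at the centre of its underside.
- wax_jar: Bystander, to be left alone: jar of pale wax with a yellow lid, 63 mm across, 72 high. Origin at the centre of its underside.

How it is judged:
On the way, in this order (a step that is already met when the one before it is completed fails the run):
1. all three numbers are up at their index lines, the bolt still home (distance between left_code and left_index below 0.004 m and distance between mid_code and mid_index below 0.004 m and distance between right_code and right_index below 0.004 m and value of joint bolt below 0.003 m), for 0.2 s.
2. the bolt is fully drawn and the lid springs up (value of joint bolt above 0.0115 m and value of joint lid above 0.25 rad), for 0.2 s.
At the end, for the whole second after the job is handed in: The numbers 4, 7 and 2 are up within 4 mm of their index lines, the bolt is drawn at least 11.5 of its 13 mm, and the lid stands open by at least 0.25 rad, at rest (all of step 2 and distance between left_code and left_index below 0.004 m and distance between mid_code and mid_index below 0.004 m and distance between right_code and right_index below 0.004 m and velocity of joint lid below 0.1 rad/s); the robot touches nothing.
It fails at once if a wheel, the bolt or any other part of the code box is pressed by the fingers with more than 20 N (contact force between the fingers and code_box above 20 N).
It fails at once if a thing beside the box is moved by more than 15 mm (distance of any of dropper_bottle, wax_jar from where it was at the start of the episode above 0.015 m).
It also fails if it takes over 72 s, if anything falls off the work surface, if the arm or the gripper's body presses on something with over 40 N, if the wrist force passes 120 N, or if a joint passes its speed limit or range.

### The arm

A 6-joint arm with a two-finger parallel gripper is mounted at the origin on a cart in front of the work surface, level with it; the furniture and walls round the work are solid. World frame = base frame: x ahead of the robot, y to its left, z up, the work surface at z = 0. Lengths are in m, angles in rad, forces in N, time in s.
With the tool pointing down it reaches from about 0.375 to 0.975 m from the base axis. Payload 3.8 kg.
Tool frame: the origin (TCP) lies midway between the tips of the shut fingers; the grasp point (between the pads) lies 19 mm behind it; z points along the fingers, y is the direction in which the jaws open and shut (so a half turn about z gives the same grasp; the last joint's range is limited). The gripper opens to 85 mm and grips with 20 to 120 N. Pads are 22 mm wide; open, the fingers measure 114 mm over their backs; the gripper's body (76 mm by 85 mm) begins 54 mm behind the grasp point. The pads swing forward as they close: fully open they stand 13 mm farther back than shut.
Start: joints at [1.179, 0.264, 1.604, -0, 1.274, -0.037], TCP at [0.234, 0.633, 0.194] pointing down, gripper open.
Joint ranges: [-2.63, 2.63], [-0.94, 2.18], [0.31, 2.57], [-1.31, 4.45], [0, 2.66], [-2.55, 2.55]. Speed limits (rad/s): [2.57, 2.57, 3.14, 3.14, 3.14, 3.14].

### API

Orientations are given as a rotation vector (axis times angle).
In Python, from workcell import bot gives the robot as it stands. The module is installed in compiled form; this text tells all that it offers.
- The arm moves only by the tool play_rows, never from a script. Its argument "series" is a list of rows, each an object with "translation": the shift along the tool's x, y, z in m, a list of three; "spin": the turn about the tool's z in units of 5 degrees (1.0 is 5 degrees). In form: [{"translation": [dx, dy, dz], "spin": spin}, ...]. A call has 1 to 5 rows; each row shifts and turns the commanded pose from where the row before left it, along the tool's axes as they then stand; what a row does not reach is not made up. A row lasts 1/10 s, in which the tool goes at most 50 mm and 8.59 degrees, less where a joint would pass 70% of its speed; a pose out of reach is approached as far as the arm can. A call is refused whole if a number of a shift passes 0.05 or a number of a turn 1, either way. A call with a gripper value outside its range is refused whole. "jaw" is the gripper's target within -1 to 1 (fully open at 1, half-way at 0, shut at -1), set as the call begins (left out, the last holds). The fingers move at their own pace and stop on an object; "force" is the grip in N (left out, the last holds). Time passes only in rows, so rows that do not move let the fingers close. It gives the time, the measured TCP pose, the force and the opening at its end, in the units of the state.
- bot.read_state(): the state, without advancing time (a new reading comes with each control period).
- bot.read_camera(name): name is "scene" or "top" or "wrist"; returns the picture (420x560x3 uint8, blue, green, red); there is no depth.
- bot.get_calibration(name): a dict with "fov_y" (degrees; the focal length in pixels is half the picture's height over the tangent of half this angle, whatever the lens; pixels are square), "cx", "cy" (the principal point, pixels), "k1" (the pictures are not rectified: a ray, as slopes to the right and down, at radius r is drawn at 1 + k1 r^2 times it, then the intrinsics apply), "R" (3x3) and "t" (3): a world point X has camera coordinates R X + t. Camera axes: x right, y down, z forward; pixel columns grow to the right and rows downward; lengths in m; the calibration is good to about 2 mm. A picture is of the moment at which its call begins: read the wrist's pose just before it. get_calibration takes no time and is no camera call; for the wrist camera it gives the pose at the moment of the call.
- bot.finish_job(): hands the job in, once; it reports no verdict.
The state is a dict: "time": time; "q": joint angles; "joint_vel": joint speeds; "joint_torque": joint torques, N m; "tool_pos": TCP position; "tcp_rot": TCP orientation; "wrist_force": force on the tool from outside, world axes, zero at the start; "torque": the same for the moment, N m; "width": opening from 0.0 (shut) to 1.0 (fully open).
Only numpy, scipy, OpenCV 4.12 (cv2) and the standard library are available. Lean on these libraries where they do the work, as an engineer would, in place of code of your own. Each camera call takes 0.05 s, during which the arm holds its last target. There are 200 camera calls.

## Working session

There is one attempt and no reset: what is moved stays moved. The work goes in short steps, Python scripts to look and compute and a tool call to move; the robot and the scene stay as the last step left them, time stands still between calls to the robot, and variables do not carry over. Pictures are saved under pics/ and viewed, about 8 in all and at most 12, crops included, and the job is handed in when it is done.

Besides the shell and the picture viewer there is one more tool, called after "Emit:" by a JSON object that holds its "method" and its "body". play_rows: Moves the arm, as the interface text tells. Its arguments: {"type":"object","properties":{"series":{"type":"array","items":{"type":"object","properties":{"translation":{"type":"array","items":{"type":"number"}},"spin":{"type":"number"}}}},"jaw":{"type":"number"},"force":{"type":"number"}},"required":["series"]}

```bash
mkdir -p pics
python3 - <<'E'
from workcell import bot
import cv2,numpy as np
s=bot.read_state();print({k:np.round(v,3) for k,v in s.items()})
for n in("scene","top","wrist"):
    c=bot.get_calibration(n);print(n,c)
a=bot.read_camera("top");b=bot.read_camera("wrist");c=bot.read_camera("scene")
for n,i in(("top",a),("wrist",b),("scene",c)):cv2.imwrite(f"pics/{n}0.png",i)
E
```

```text
{'time': np.float64(0.0), 'q': array([ 1.179,  0.265,  1.605,  0.   ,  1.274, -0.037]), 'joint_vel': array([-0.001,  0.004,  0.   ,  0.001,  0.   ,  0.   ]), 'joint_torque': array([ 0.0000e+00, -5.1510e+01, -3.6732e+01,  0.0000e+00,  1.3000e-02,
        0.0000e+00]), 'tool_pos': array([0.234, 0.632, 0.193]), 'tcp_rot': array([-5.540e-01, -3.092e+00,  3.000e-03]), 'wrist_force': array([ 0.596, -0.304, -0.42 ]), 'torque': array([ 0.008,  0.004, -0.021]), 'width': np.float64(1.0)}
scene {'fov_y': 48.93918914225759, 'cx': 273.40395165046857, 'cy': 199.44871988102415, 'k1': -0.057763805169654715, 'R': array([[-0.09134512,  0.99580151,  0.00595115],
       [ 0.84824452,  0.08093755, -0.52338356],
       [-0.52166781, -0.0427605 , -0.85207643]]), 't': array([-0.05374393, -0.44020337,  1.27399156])}
top {'fov_y': 42.87747599667207, 'cx': 280.90735689211743, 'cy': 201.0396408172809, 'k1': -0.1290257849492401, 'R': array([[-0.01291457, -0.99975324, -0.01807427],
       [-0.99390864,  0.0148134 , -0.10920704],
       [ 0.10944783,  0.01655381, -0.99385469]]), 't': array([0.1202518 , 0.56531563, 1.24485437])}
wrist {'fov_y': 68.7825706963449, 'cx': 281.6937243801054, 'cy': 210.8170476600534, 'k1': -0.004187092165862145, 'R': array([[ 0.34793256,  0.9375171 , -0.00214838],
       [ 0.90361196, -0.33473715,  0.26727602],
       [ 0.2498567 , -0.09493533, -0.96361762]]), 't': array([-0.67412451, -0.03483366,  0.37858877])}
```

View pics/top0.png

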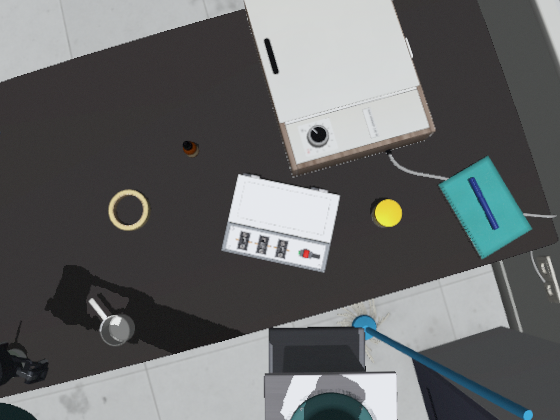

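View pics/wrist0.png

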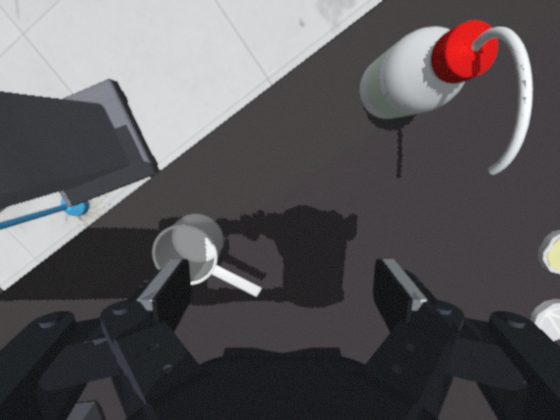

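The top view shows the box around (280,222), with its front toward the robot, and the jar at (388,213). The bottle is at (190,148). The wrist view shows only other items. I'll enlarge the box next.

```bash
cat > h.py <<'E'
import numpy as np,cv2
from workcell import bot
def K(c):
    f=210/np.tan(np.radians(c["fov_y"]/2));return np.array([[f,0,c["cx"]],[0,f,c["cy"]],[0,0,1]]),np.array([c["k1"],0,0,0,0.])
def ray(c,uv,z):
    k,d=K(c);p=cv2.undistortPoints(np.array(uv,float).reshape(-1,1,2),k,d).reshape(-1,2)
    R,t=np.array(c["R"]),np.array(c["t"]);o=-R.T@t
    v=np.c_[p,np.ones(len(p))]@R
    return o+v*((z-o[2])/v[:,2])[:,None]
def proj(c,X):
    k,d=K(c);return cv2.projectPoints(np.array(X,float).reshape(-1,1,3),cv2.Rodrigues(np.array(c["R"]))[0],np.array(c["t"],float),k,d)[0].reshape(-1,2)
E
python3 - <<'E'
from h import *
c=bot.get_calibration("top")
print(ray(c,[(222,250),(325,271),(339,194),(239,175)],.084).round(4))
print(ray(c,[(388,213),(190,148)],.07).round(3))
i=cv2.imread("pics/top0.png")[165:285,210:350]
cv2.imwrite("pics/topc.png",cv2.resize(i,None,fx=5,fy=5,interpolation=cv2.INTER_CUBIC))
E
```

```text
[[ 0.451   0.2471  0.084 ]
 [ 0.4006  0.0139  0.084 ]
 [ 0.5755 -0.0219  0.084 ]
 [ 0.6231  0.2075  0.084 ]]
[[ 0.531 -0.136  0.07 ]
 [ 0.692  0.325  0.07 ]]
```

View pics/topc.png

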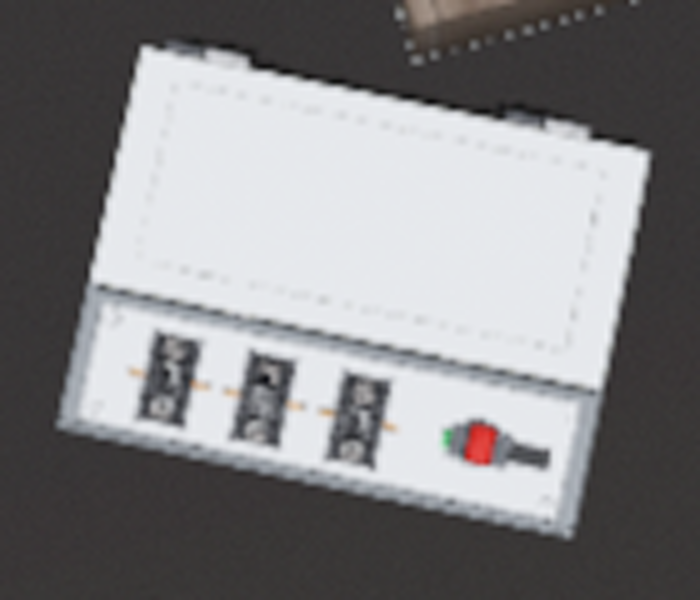

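The enlarged crop shows the box corners at (140,44), (650,152), (574,538) and (58,428). Index lines are centred near (169,379), (265,400) and (357,420), and the knob top is at (480,445).

```bash
cat >> h.py <<'E'
def tool(): 
    s=bot.read_state();return np.array(s["tool_pos"]),cv2.Rodrigues(np.array(s["tcp_rot"]))[0],s
E
python3 - <<'E'
from h import *
from scipy.optimize import least_squares
c=bot.get_calibration("top")
uv=210*np.array([1,0])+165*np.array([0,1])+(np.array([(140,44),(650,152),(574,538),(58,428),(169,379),(265,400),(357,420),(480,445)])+.5)/5-.5
B=np.array([(90,120,84),(90,-120,84),(-90,-120,84),(-90,120,84)])/1e3
zs=[.084]*7+[.106]
P=np.array([ray(c,[u],z)[0] for u,z in zip(uv,zs)])
r=lambda p:(np.c_[np.cos(p[2])*B[:,0]-np.sin(p[2])*B[:,1],np.sin(p[2])*B[:,0]+np.cos(p[2])*B[:,1]]+p[:2]-P[:4,:2]).ravel()
s=least_squares(r,[.5,.1,-.2]);x,y,a=s.x;print(s.x,(s.fun*1e3).round(1))
Rz=np.array([[np.cos(a),-np.sin(a)],[np.sin(a),np.cos(a)]])
print("box frame", ((P[:,:2]-s.x[:2])@Rz).round(4));print(P.round(4))
t,R,_=tool();print(np.degrees(np.arctan2(R[1,0],R[0,0])),np.degrees(a))
print("shift to mid wheel in tool",R.T@(np.append(P[5,:2],.21)-t))
E
```

```text
[ 0.51214052  0.11293923 -0.22064618] [-0.7 -0.4  0.6 -0.7  0.1  0.3 -0.   0.8]
box frame [[ 0.0906  0.1205]
 [ 0.0893 -0.1195]
 [-0.0901 -0.1203]
 [-0.0898  0.1193]
 [-0.0575  0.0744]
 [-0.0578  0.0295]
 [-0.058  -0.0133]
 [-0.058  -0.0696]]
[[ 0.6269  0.2107  0.084 ]
 [ 0.5731 -0.0232  0.084 ]
 [ 0.3979  0.0153  0.084 ]
 [ 0.4506  0.249   0.084 ]
 [ 0.4723  0.1981  0.084 ]
 [ 0.4622  0.1544  0.084 ]
 [ 0.4526  0.1127  0.084 ]
 [ 0.4403  0.0577  0.106 ]]
159.67152367409173 -12.642095087533507
shift to mid wheel in tool [-0.37979115 -0.36901636 -0.0160388 ]
```

Emit:
{"method": "play_rows", "body": {"jaw": -1, "force": 20, "series": [{"translation":[-0.0345,-0.0335,-0.006],"spin":0},{"translation":[-0.0345,-0.0335,-0.006],"spin":0},{"translation":[-0.0345,-0.0335,-0.004],"spin":0},{"translation":[-0.0345,-0.0335,0],"spin":0},{"translation":[-0.0345,-0.0335,0],"spin":0}]}}

```text
time: 0.65
tool_pos: [0.3385, 0.4142, 0.2103]
tcp_rot: [0.553, 3.092, -0.0]
wrist_force: [0.6, 0.1, -0.4]
width: 0.145
```

Emit:
{"method": "play_rows", "body": {"series": [{"translation":[-0.0345,-0.0335,0],"spin":0},{"translation":[-0.0345,-0.0335,0],"spin":0},{"translation":[-0.0345,-0.0335,0],"spin":0},{"translation":[-0.0345,-0.0335,0],"spin":0},{"translation":[-0.0345,-0.0335,0],"spin":0}]}}

```text
time: 1.15
tool_pos: [0.4419, 0.1971, 0.2103]
tcp_rot: [0.554, 3.092, 0.0]
wrist_force: [0.9, -0.4, 0.2]
width: -0.0
```

Emit:
{"method": "play_rows", "body": {"series": [{"translation":[-0.0345,-0.0335,0],"spin":0},{"translation":[0,0,0],"spin":-0.77},{"translation":[0,0,0],"spin":-0.77},{"translation":[0,0,0],"spin":0},{"translation":[0,0,0],"spin":0}]}}

```text
time: 1.65
tool_pos: [0.4621, 0.1555, 0.2102]
tcp_rot: [-0.348, -3.122, 0.0]
wrist_force: [0.7, -0.1, -0.6]
width: 0.001
```

```bash
cat >> h.py <<'E'
A=-0.22064618;BO=np.array([.51214,.11294])
BR=np.array([[np.cos(A),-np.sin(A)],[np.sin(A),np.cos(A)]])
def box2w(b): return np.append(BO+BR@np.array(b[:2]),b[2])
def boxpos(): t,R,s=tool(); return np.append(BR.T@(t[:2]-BO),t[2])
E
python3 - <<'E'
from h import *
t,R,s=tool();print(t,np.degrees(np.arctan2(R[1,0],R[0,0])),R[:,2],boxpos(),s["width"],s["wrist_force"])
c=bot.get_calibration("wrist");i=bot.read_camera("wrist")
W=[box2w((-.0575,y,.093)) for y in(.074,.030,-.014)]
p=proj(c,W);print(p)
np.save("c1.npy",c,allow_pickle=True)
cv2.imwrite("pics/w1.png",i)
cv2.imwrite("pics/w1r.png",cv2.resize(cv2.rotate(i,cv2.ROTATE_180),None,fx=1.4,fy=1.4,interpolation=cv2.INTER_CUBIC))
E
```

```text
[0.46213462 0.1555468  0.21016943] 167.28298512522554 [-3.59482401e-04 -7.68869851e-05 -9.99999932e-01] [-0.058118    0.03062967  0.21016943] 0.0013446604836878711 [ 0.74139682 -0.09318179 -0.64395645]
[[325.17949958 196.64437222]
 [280.79190828 196.72375271]
 [236.41268508 196.80558877]]
```

View pics/w1r.png

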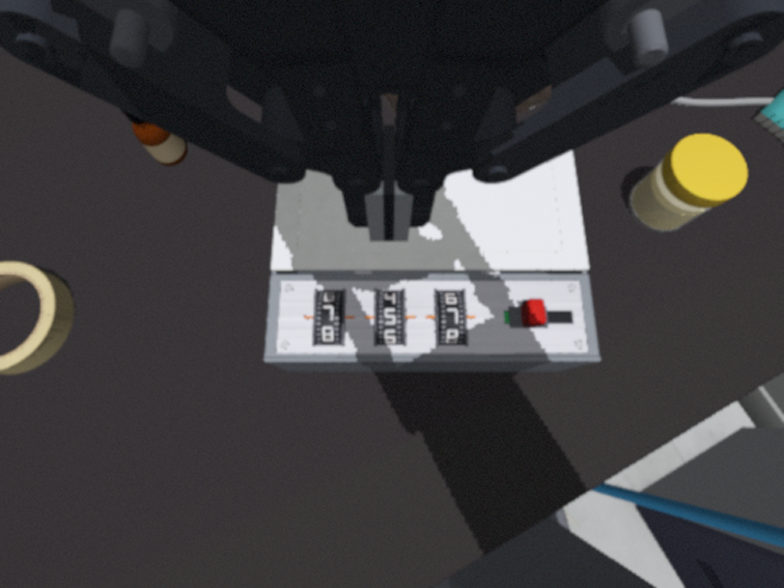

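Rotated wrist view: the three wheels are at (329,318), (390,318) and (451,318), and the knob is at (535,313). The numbers up look like 7, 5 and 7, so I'll enlarge them to be sure.

Run:
```python
import cv2
i=cv2.rotate(cv2.imread("pics/w1.png"),cv2.ROTATE_180)[200:255,210:350]
cv2.imwrite("pics/w1c.png",cv2.resize(i,None,fx=5.5,fy=5.5,interpolation=cv2.INTER_CUBIC))
```

```text
(no output)
```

View pics/w1c.png

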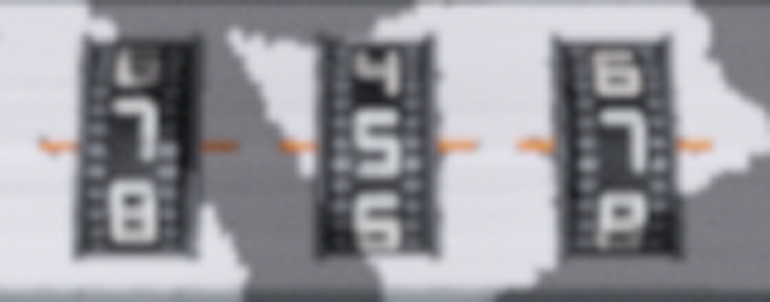

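The crop shows 7, 5 and 7 up, with the left 7 a little above its line. So the left wheel goes −3, the middle +2 and the right ±5. I'll start with the left wheel, pulling toward the operator (tool +x), and feel for contact first.

Emit:
{"method": "play_rows", "body": {"series": [{"translation":[-0.008,0.044,0.01],"spin":0},{"translation":[0,0,0.045],"spin":0},{"translation":[0,0,0.045],"spin":0},{"translation":[0,0,0.012],"spin":0},{"translation":[0,0,0],"spin":0}]}}

```text
time: 2.2
tool_pos: [0.4772, 0.1963, 0.096]
tcp_rot: [-0.344, -3.117, 0.004]
wrist_force: [-0.0, -0.1, -0.1]
width: -0.002
```

Emit:
{"method": "play_rows", "body": {"series": [{"translation":[0,0,0.001],"spin":0},{"translation":[0,0,0.001],"spin":0},{"translation":[0,0,0],"spin":0}]}}

```text
time: 2.5
tool_pos: [0.4815, 0.1973, 0.0987]
tcp_rot: [0.345, 3.119, 0.003]
wrist_force: [0.3, 1.2, -0.5]
width: 0.0
```

Emit:
{"method": "play_rows", "body": {"series": [{"translation":[0,0,0.001],"spin":0},{"translation":[0,0,0],"spin":0}]}}

```text
time: 2.7
tool_pos: [0.4803, 0.1968, 0.0962]
tcp_rot: [0.346, 3.121, 0.001]
wrist_force: [0.2, -0.0, 0.0]
width: 0.001
```

Emit:
{"method": "play_rows", "body": {"series": [{"translation":[0,0,0.001],"spin":0},{"translation":[0,0,0],"spin":0},{"translation":[0,0,0],"spin":0}]}}

```text
time: 3.0
tool_pos: [0.4797, 0.1967, 0.0943]
tcp_rot: [-0.346, -3.122, 0.0]
wrist_force: [-0.1, -0.8, -0.6]
width: 0.002
```

Emit:
{"method": "play_rows", "body": {"series": [{"translation":[0,0,0.001],"spin":0},{"translation":[0,0,0],"spin":0},{"translation":[0,0,0],"spin":0}]}}

```text
time: 3.3
tool_pos: [0.4797, 0.1967, 0.0933]
tcp_rot: [-0.346, -3.122, 0.0]
wrist_force: [-0.2, -0.1, -0.1]
width: -0.004
```

```bash
python3 -c "
from h import *
s=bot.read_state();print(boxpos(),s['wrist_force'])"
```

```text
[-0.05000328  0.07464481  0.09325371] [-0.21531318 -0.11014929 -0.11837979]
```

Emit:
{"method": "play_rows", "body": {"series": [{"translation":[0,0,0.001],"spin":0},{"translation":[0,0,0],"spin":0}]}}

```text
time: 3.5
tool_pos: [0.4796, 0.1967, 0.0922]
tcp_rot: [-0.345, -3.122, 0.0]
wrist_force: [-0.8, -0.3, -0.2]
width: -0.002
```

Emit:
{"method": "play_rows", "body": {"series": [{"translation":[0,0,0.0005],"spin":0},{"translation":[0,0,0],"spin":0}]}}

```text
time: 3.7
tool_pos: [0.4797, 0.1967, 0.0918]
tcp_rot: [-0.346, -3.122, 0.0]
wrist_force: [-0.4, 0.0, 0.3]
width: 0.002
```

Emit:
{"method": "play_rows", "body": {"series": [{"translation":[0,0,0.0005],"spin":0},{"translation":[0,0,0],"spin":0}]}}

```text
time: 3.9
tool_pos: [0.4797, 0.1968, 0.0913]
tcp_rot: [-0.345, -3.122, 0.0]
wrist_force: [1.6, 1.2, 0.4]
width: 0.002
```

Emit:
{"method": "play_rows", "body": {"series": [{"translation":[0,0,0.0005],"spin":0},{"translation":[0,0,0],"spin":0}]}}

```text
time: 4.1
tool_pos: [0.4797, 0.1967, 0.0908]
tcp_rot: [-0.345, -3.122, 0.0]
wrist_force: [-0.0, -0.2, 0.1]
width: -0.003
```

Emit:
{"method": "play_rows", "body": {"series": [{"translation":[0,0,0.0005],"spin":0},{"translation":[0,0,0],"spin":0}]}}

```text
time: 4.3
tool_pos: [0.4797, 0.1967, 0.0903]
tcp_rot: [-0.345, -3.122, 0.0]
wrist_force: [-0.1, 0.5, 0.4]
width: -0.002
```

Emit:
{"method": "play_rows", "body": {"series": [{"translation":[0,0,0.0005],"spin":0},{"translation":[0,0,0],"spin":0}]}}

```text
time: 4.5
tool_pos: [0.4797, 0.1967, 0.0898]
tcp_rot: [-0.346, -3.122, 0.0]
wrist_force: [-0.1, -0.1, -0.5]
width: -0.002
```

Run:
```python
from h import *
i=bot.read_camera("wrist");s=bot.read_state();print(boxpos(),s['wrist_force'])
cv2.imwrite("pics/w2.png",cv2.resize(cv2.rotate(i,cv2.ROTATE_180)[100:380,80:480],None,fx=2,fy=2,interpolation=cv2.INTER_CUBIC))
```

```text
[-0.04998379  0.07466698  0.0898312 ] [-0.08588858  0.26841025  0.59799935]
```

View pics/w2.png

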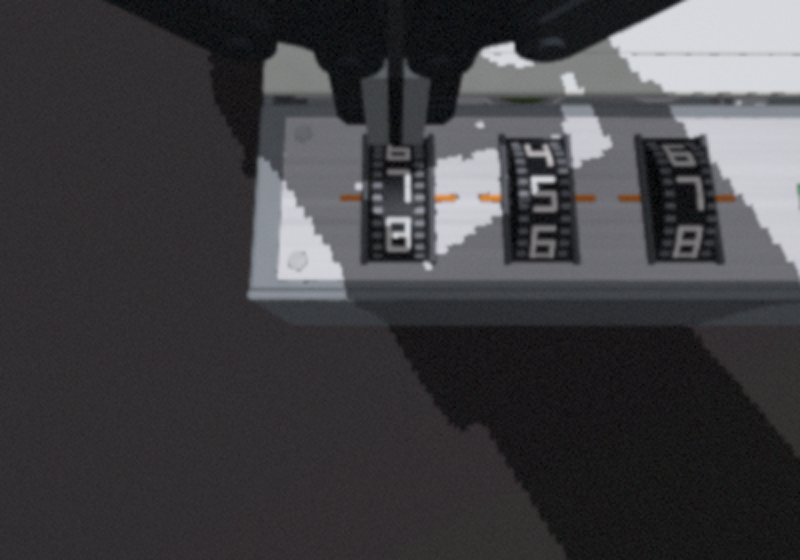

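The rotated crop shows the tip's front edge at (396,145), the left index line at row 198, and the wheel spanning rows 140–262. The tip is farther back than expected.

Run:
```python
from h import *
c=bot.get_calibration("wrist");t,R,s=tool()
f=lambda X:[((559-u-80)*2,(419-v-100)*2) for u,v in proj(c,X)]
for n,X in [("tcp",t),("tcp front 11",t+R@[.011,0,0]),("tcp back",t+R@[-.011,0,0]),("L idx",box2w((-.0575,.0745,.093))),("M idx deck",box2w((-.0575,.030,.084))),("front edge",box2w((-.09,.03,.084))),("lid edge",box2w((-.024,.03,.084)))]:print(n,np.round(f(X)[0]))
```

```text
tcp [396. 163.]
tcp front 11 [396. 197.]
tcp back [396. 130.]
L idx [396. 182.]
M idx deck [536. 191.]
front edge [543. 294.]
lid edge [530.  95.]
```

Emit:
{"method": "play_rows", "body": {"series": [{"translation":[0,0,-0.006],"spin":0},{"translation":[0.01,0,0],"spin":0},{"translation":[0,0,0],"spin":0},{"translation":[0,0,0.0015],"spin":0},{"translation":[0,0,0],"spin":0}]}}

```text
time: 5.05
tool_pos: [0.4697, 0.1989, 0.0941]
tcp_rot: [-0.345, -3.122, 0.0]
wrist_force: [0.1, 0.0, 0.6]
width: 0.001
```

Emit:
{"method": "play_rows", "body": {"series": [{"translation":[0,0,0.001],"spin":0},{"translation":[0,0,0],"spin":0}]}}

```text
time: 5.25
tool_pos: [0.4699, 0.1989, 0.0931]
tcp_rot: [-0.345, -3.122, 0.0]
wrist_force: [-0.9, -0.7, 0.7]
width: -0.004
```

Emit:
{"method": "play_rows", "body": {"series": [{"translation":[0,0,0.001],"spin":0},{"translation":[0,0,0],"spin":0}]}}

```text
time: 5.45
tool_pos: [0.4699, 0.1989, 0.0921]
tcp_rot: [-0.346, -3.122, 0.0]
wrist_force: [0.4, 0.0, -0.1]
width: -0.0
```

Emit:
{"method": "play_rows", "body": {"series": [{"translation":[0,0,0.0005],"spin":0},{"translation":[0,0,0],"spin":0}]}}

```text
time: 5.65
tool_pos: [0.47, 0.1989, 0.0918]
tcp_rot: [-0.346, -3.122, 0.0]
wrist_force: [0.6, 0.1, 0.8]
width: 0.0
```

Emit:
{"method": "play_rows", "body": {"series": [{"translation":[0,0,0.0005],"spin":0},{"translation":[0,0,0],"spin":0}]}}

```text
time: 5.85
tool_pos: [0.47, 0.1989, 0.0913]
tcp_rot: [-0.346, -3.122, 0.0]
wrist_force: [0.2, -0.4, -0.1]
width: 0.001
```

Emit:
{"method": "play_rows", "body": {"series": [{"translation":[0,0,0.0005],"spin":0},{"translation":[0,0,0],"spin":0}]}}

```text
time: 6.05
tool_pos: [0.4699, 0.1989, 0.0908]
tcp_rot: [-0.345, -3.122, 0.0]
wrist_force: [-1.2, -0.4, 0.0]
width: 0.004
```

Emit:
{"method": "play_rows", "body": {"series": [{"translation":[0,0,0.0005],"spin":0},{"translation":[0,0,0],"spin":0}]}}

```text
time: 6.25
tool_pos: [0.47, 0.1989, 0.0903]
tcp_rot: [-0.346, -3.122, 0.0]
wrist_force: [-0.2, 1.2, -0.2]
width: -0.001
```

Emit:
{"method": "play_rows", "body": {"series": [{"translation":[0,0,0.0005],"spin":0},{"translation":[0,0,0],"spin":0}]}}

```text
time: 6.45
tool_pos: [0.4699, 0.1989, 0.0898]
tcp_rot: [-0.345, -3.122, 0.0]
wrist_force: [-0.2, -0.1, 0.6]
width: -0.001
```

Emit:
{"method": "play_rows", "body": {"series": [{"translation":[0,0,0.0005],"spin":0},{"translation":[0,0,0],"spin":0}]}}

```text
time: 6.65
tool_pos: [0.4699, 0.1989, 0.0893]
tcp_rot: [-0.346, -3.122, 0.0]
wrist_force: [-0.2, -0.1, 1.0]
width: 0.002
```

Run:
```python
from h import *
i=bot.read_camera("wrist");s=bot.read_state();print(boxpos(),s['wrist_force'])
j=bot.read_camera("scene");c=bot.get_calibration("scene");t,R,_=tool();p=proj(c,t)[0];print(p)
x,y=p.astype(int);x0=max(0,x-70);y0=max(0,y-60)
a=cv2.resize(cv2.rotate(i,cv2.ROTATE_180)[130:270,180:320],(560,560),interpolation=cv2.INTER_CUBIC)
b=cv2.resize(j[y0:y0+90,x0:x0+140],None,fx=5,fy=5,interpolation=cv2.INTER_CUBIC)
cv2.imwrite("pics/s3.png",b);cv2.imwrite("pics/w3.png",a)
cc=bot.get_calibration("wrist");f=lambda X:[((559-u-180)*4,(419-v-130)*4) for u,v in proj(cc,X)]
print(np.round(f([t,t+R@[.011,0,0],t+R@[-.011,0,0],t+R@[0,.01,0]])))
```

```text
[-0.05998104  0.07467608  0.08934059] [-0.21400832  0.34015561 -0.09368464]
[323.18167979 164.19970842]
[[391. 205.]
 [391. 273.]
 [391. 140.]
 [327. 205.]]
```

View pics/w3.png

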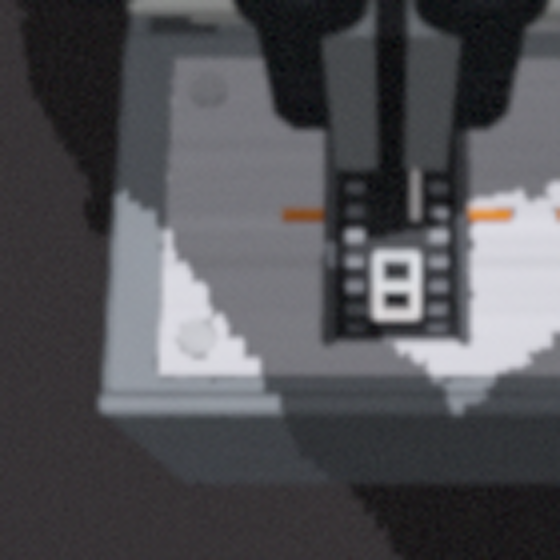

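The tip sits over the wheel's rear half: the grey fingers end at row 170, and something dark reaches to about row 228 at columns 375–410. The side view should clear this up.

View pics/s3.png

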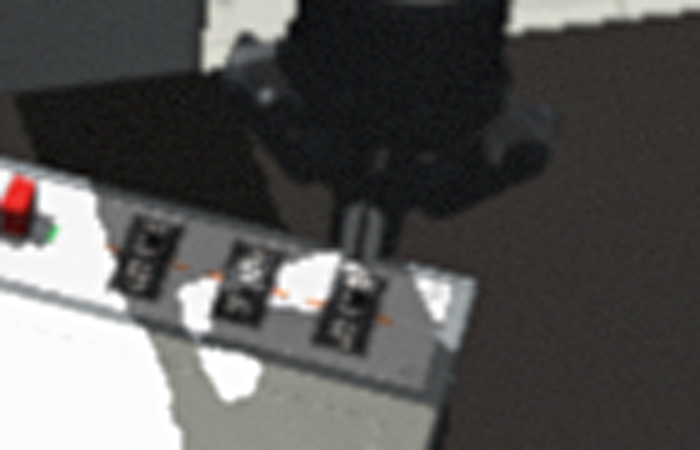

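Seen from the far side, the tip ends at (360,258), above where the TCP projects (350,300). Both views suggest the real tip is higher than the stated TCP, so I'll triangulate it.

Run:
```python
from h import *
from scipy.optimize import least_squares
cw=bot.get_calibration("wrist");cs=bot.get_calibration("scene");t,R,s=tool()
pw=np.array([559-180-391/4,419-130-170/4]);ps=np.array([253+360/5,104+258/5])
f=lambda w:lambda X:np.r_[proj(cw,X+R@[w,0,0])[0]-pw,proj(cs,X-R@[w,0,0])[0]-ps]
for w in(0,.005,.011):
    r=least_squares(f(w),t);print(w,R.T@(r.x-t),r.fun.round(1))
# check of box in scene: knob top, wheel index predicted in scene crop
P=[box2w(b) for b in((-.0575,.0745,.093),(-.0575,.030,.093),(-.0575,-.0135,.093),(-.0575,-.07,.106),(-.09,.12,.084))]
print(((proj(cs,P)-[253,104])*5).round())
f2=lambda X:[((559-u-180)*4,(419-v-130)*4) for u,v in proj(cw,X)]
print(np.round(f2([P[0],P[4],box2w((-.0575,.0875,.084)),box2w((-.0575,.0615,.084))])))
print(K(cw)[0],(-np.array(cw["R"]).T@cw["t"]-t)@R)
```

```text
0 [ 3.98660238e-03  7.31945562e-05 -2.42555349e-02] [ 0.  -0.  -0.1 -0. ]
0.005 [ 0.00245803  0.00013526 -0.03277696] [ 0.1 -0.  -0.5 -0.1]
0.011 [ 0.00062225  0.00019862 -0.04300116] [ 0.2 -0.  -0.9 -0.2]
[[350. 300.]
 [245. 273.]
 [144. 246.]
 [ 14. 193.]
 [473. 280.]]
[[392. 182.]
 [ 96. 402.]
 [311. 203.]
 [473. 203.]]
[[306.79735623   0.         281.69372438]
 [  0.         306.79735623 210.81704766]
 [  0.           0.           1.        ]] [ 0.06719241  0.00032457 -0.17960759]
```

Both views put the real fingertip at least 20 mm above the reported TCP, which fits with feeling no contact. I'll keep going down, watching the force.

Emit:
{"method": "play_rows", "body": {"series": [{"translation":[0,0,0.002],"spin":0},{"translation":[0,0,0.002],"spin":0},{"translation":[0,0,0],"spin":0}]}}

```text
time: 7.05
tool_pos: [0.4696, 0.1988, 0.0849]
tcp_rot: [-0.345, -3.122, 0.001]
wrist_force: [0.1, 0.4, -0.8]
width: 0.001
```

Emit:
{"method": "play_rows", "body": {"series": [{"translation":[0,0,0.002],"spin":0},{"translation":[0,0,0.002],"spin":0},{"translation":[0,0,0],"spin":0}]}}

```text
time: 7.35
tool_pos: [0.4697, 0.1988, 0.0809]
tcp_rot: [-0.345, -3.122, 0.001]
wrist_force: [-1.1, -0.5, -0.2]
width: 0.0
```

Run:
```python
from h import *
i=bot.read_camera("wrist");s=bot.read_state();print(boxpos(),s['wrist_force'],s["time"])
j=bot.read_camera("scene")
cv2.imwrite("pics/w4raw.png",i)
a=cv2.resize(cv2.rotate(i,cv2.ROTATE_180)[130:270,180:320],(560,560),interpolation=cv2.INTER_CUBIC)
b=cv2.resize(j[104:194,253:333],None,fx=3,fy=3,interpolation=cv2.INTER_CUBIC)
o=np.zeros((560,800,3),np.uint8);o[:,:560]=a;o[:270,560:]=b
cv2.imwrite("pics/w4.png",o)
```

```text
[-0.06013002  0.07457035  0.08112096] [-0.24672051 -0.24908148 -0.16944563] 7.4
```

View pics/w4.png

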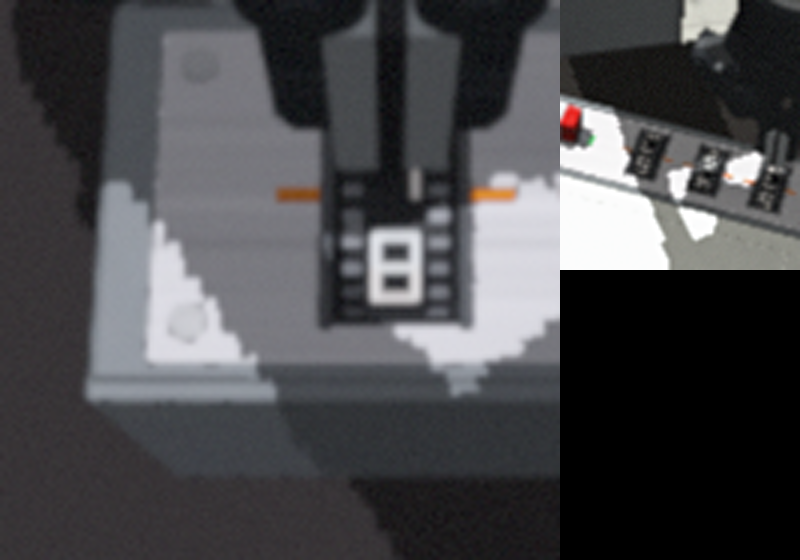

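The tip is still behind and above the wheel top: it ends at row 170, and the index line is at row 195. There is still no contact. I'll check the camera height from the spacing of the orange lines.

Run:
```python
from h import *
from scipy.optimize import least_squares
c1=np.load("c1.npy",allow_pickle=True).item();c4=bot.get_calibration("wrist")
for n,c in(("pics/w1.png",c1),("pics/w4raw.png",c4)):
    i=cv2.imread(n);h=cv2.cvtColor(i,cv2.COLOR_BGR2HSV)
    m=cv2.inRange(h,(8,120,110),(20,255,255));k,l,st,ce=cv2.connectedComponentsWithStats(m)
    b=[(ce[q].round(1),st[q][:5]) for q in range(1,k) if st[q][4]>4 and 150<ce[q][0]<480 and 120<ce[q][1]<300]
    for q in b:print(n,q[0],q[1][2:])
    print(proj(c,[box2w((-.0575,y,.084)) for y in(.0875,.0615,.0435,.0175,-.0005,-.0265)]).round(1).tolist())
```

```text
[[337.2, 194.7], [311.7, 194.7], [294.1, 194.7], [268.6, 194.8], [250.9, 194.8], [225.4, 194.9]]
pics/w4raw.png [161.5 240.5] [10  2 20]
pics/w4raw.png [184.  240.5] [ 9  2 18]
pics/w4raw.png [232.9 240.6] [11  3 22]
pics/w4raw.png [257.  240.8] [10  3 25]
pics/w4raw.png [304.8 241. ] [10  3 28]
[[302.1, 243.0], [259.9, 243.0], [230.7, 243.0], [188.5, 243.0], [159.4, 243.0], [117.3, 243.0]]
```

Camera height and box position agree to about 1%. So the gripper tip itself is shorter than the stated TCP, with about 10 mm still to go. Continuing in guarded steps.

Emit:
{"method": "play_rows", "body": {"series": [{"translation":[0,0,0.002],"spin":0},{"translation":[0,0,0.002],"spin":0},{"translation":[0,0,0],"spin":0}]}}

```text
time: 7.75
tool_pos: [0.4697, 0.1988, 0.077]
tcp_rot: [-0.345, -3.122, 0.001]
wrist_force: [-0.1, 0.4, 0.1]
width: -0.004
```

Emit:
{"method": "play_rows", "body": {"series": [{"translation":[0,0,0.001],"spin":0},{"translation":[0,0,0],"spin":0}]}}

```text
time: 7.95
tool_pos: [0.4699, 0.1989, 0.0762]
tcp_rot: [-0.345, -3.122, 0.0]
wrist_force: [0.2, -0.3, -0.7]
width: 0.002
```

Emit:
{"method": "play_rows", "body": {"series": [{"translation":[0,0,0.001],"spin":0},{"translation":[0,0,0],"spin":0}]}}

```text
time: 8.15
tool_pos: [0.47, 0.1989, 0.0753]
tcp_rot: [-0.345, -3.122, 0.0]
wrist_force: [0.1, 0.5, 0.9]
width: -0.003
```

Emit:
{"method": "play_rows", "body": {"series": [{"translation":[0,0,0.001],"spin":0},{"translation":[0,0,0],"spin":0}]}}

```text
time: 8.35
tool_pos: [0.4699, 0.1989, 0.0742]
tcp_rot: [-0.346, -3.122, 0.0]
wrist_force: [-0.4, -0.2, -0.5]
width: 0.002
```

Emit:
{"method": "play_rows", "body": {"series": [{"translation":[0,0,0.001],"spin":0},{"translation":[0,0,0],"spin":0}]}}

```text
time: 8.55
tool_pos: [0.4699, 0.1989, 0.0732]
tcp_rot: [-0.345, -3.122, 0.0]
wrist_force: [-0.7, -0.3, -0.6]
width: 0.0
```

Emit:
{"method": "play_rows", "body": {"series": [{"translation":[0,0,0.001],"spin":0},{"translation":[0,0,0],"spin":0}]}}

```text
time: 8.75
tool_pos: [0.4699, 0.1989, 0.0722]
tcp_rot: [-0.345, -3.122, 0.0]
wrist_force: [-0.0, -0.3, -0.5]
width: 0.002
```

Emit:
{"method": "play_rows", "body": {"series": [{"translation":[0,0,0.001],"spin":0},{"translation":[0,0,0],"spin":0}]}}

```text
time: 8.95
tool_pos: [0.4699, 0.1989, 0.0712]
tcp_rot: [-0.346, -3.122, 0.0]
wrist_force: [-1.2, -0.2, 0.6]
width: 0.002
```

Emit:
{"method": "play_rows", "body": {"series": [{"translation":[0,0,0.001],"spin":0},{"translation":[0,0,0],"spin":0}]}}

```text
time: 9.15
tool_pos: [0.4699, 0.1989, 0.0702]
tcp_rot: [-0.345, -3.122, 0.0]
wrist_force: [-0.8, -0.4, -0.2]
width: 0.003
```

Emit:
{"method": "play_rows", "body": {"series": [{"translation":[0,0,0.001],"spin":0},{"translation":[0,0,0],"spin":0}]}}

```text
time: 9.35
tool_pos: [0.4699, 0.1989, 0.0693]
tcp_rot: [-0.345, -3.122, 0.0]
wrist_force: [0.2, -1.5, -0.5]
width: 0.004
```

Emit:
{"method": "play_rows", "body": {"series": [{"translation":[0,0,0.001],"spin":0},{"translation":[0,0,0],"spin":0}]}}

```text
time: 9.55
tool_pos: [0.4699, 0.1989, 0.0682]
tcp_rot: [-0.345, -3.122, 0.0]
wrist_force: [0.7, -0.5, 0.9]
width: -0.001
```

Run:
```python
from h import *
c=bot.get_calibration("wrist");t,R,s=tool()
for z in(.093,.098,.103,.108,.113):
    X=ray(c,[(281.3,246.5)],z)[0];print(z,R.T@(X-t),proj(bot.get_calibration("scene"),X).round(1))
a=bot.read_camera("scene");cv2.imwrite("pics/s5raw.png",a)
cv2.imwrite("pics/s5.png",cv2.resize(a[110:180,270:370],None,fx=7,fy=7,interpolation=cv2.INTER_CUBIC))
```

```text
0.093 [ 4.16467991e-03  8.50472216e-05 -2.47646832e-02] [[323.9 161.6]]
0.098 [ 6.19892977e-03  9.27879190e-05 -2.97643405e-02] [[324.4 159.3]]
0.103 [ 0.00823318  0.00010053 -0.034764  ] [[324.9 157.1]]
0.108 [ 0.01026743  0.00010827 -0.03976366] [[325.4 154.9]]
0.113 [ 0.01230168  0.00011601 -0.04476331] [[325.9 152.6]]
```

View pics/s5.png

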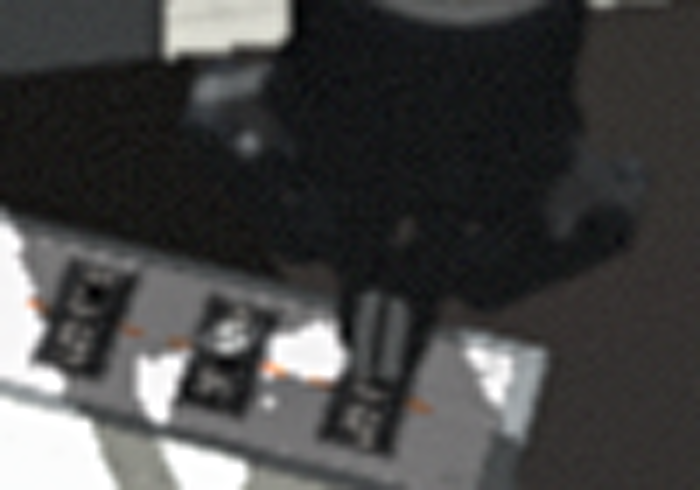

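The far-side view shows the tip's rear bottom edge at (380,378). With a tip 16–22 mm long, the real tip is 35–41 mm short of the TCP, leaving 10–17 mm of gap. Lowering 6 mm, then stepping.

Emit:
{"method": "play_rows", "body": {"series": [{"translation":[0,0,0.002],"spin":0},{"translation":[0,0,0.002],"spin":0},{"translation":[0,0,0.002],"spin":0},{"translation":[0,0,0],"spin":0}]}}

```text
time: 10.0
tool_pos: [0.4696, 0.1988, 0.0619]
tcp_rot: [-0.345, -3.122, 0.001]
wrist_force: [0.4, 0.0, -0.3]
width: -0.001
```

Emit:
{"method": "play_rows", "body": {"series": [{"translation":[0,0,0.001],"spin":0},{"translation":[0,0,0],"spin":0}]}}

```text
time: 10.2
tool_pos: [0.4699, 0.1989, 0.0612]
tcp_rot: [-0.345, -3.122, 0.0]
wrist_force: [0.1, 0.4, -0.7]
width: 0.001
```

Emit:
{"method": "play_rows", "body": {"series": [{"translation":[0,0,0.001],"spin":0},{"translation":[0,0,0],"spin":0}]}}

```text
time: 10.4
tool_pos: [0.47, 0.1989, 0.0603]
tcp_rot: [-0.346, -3.122, 0.0]
wrist_force: [0.6, 0.6, -0.3]
width: -0.001
```

Emit:
{"method": "play_rows", "body": {"series": [{"translation":[0,0,0.001],"spin":0},{"translation":[0,0,0],"spin":0}]}}

```text
time: 10.6
tool_pos: [0.4699, 0.1989, 0.0593]
tcp_rot: [-0.346, -3.122, 0.0]
wrist_force: [0.2, -0.5, 0.2]
width: -0.001
```

Emit:
{"method": "play_rows", "body": {"series": [{"translation":[0,0,0.001],"spin":0},{"translation":[0,0,0],"spin":0}]}}

```text
time: 10.8
tool_pos: [0.4699, 0.1989, 0.0582]
tcp_rot: [-0.345, -3.122, 0.0]
wrist_force: [0.4, 0.5, 0.6]
width: 0.001
```

Emit:
{"method": "play_rows", "body": {"series": [{"translation":[0,0,0.001],"spin":0},{"translation":[0,0,0],"spin":0}]}}

```text
time: 11.0
tool_pos: [0.4699, 0.1989, 0.0572]
tcp_rot: [-0.346, -3.122, 0.0]
wrist_force: [0.0, -0.8, -0.2]
width: 0.001
```

Emit:
{"method": "play_rows", "body": {"series": [{"translation":[0,0,0.001],"spin":0},{"translation":[0,0,0],"spin":0}]}}

```text
time: 11.2
tool_pos: [0.4699, 0.1989, 0.0562]
tcp_rot: [-0.345, -3.122, 0.0]
wrist_force: [0.5, 0.7, 0.3]
width: 0.002
```

Emit:
{"method": "play_rows", "body": {"series": [{"translation":[0,0,0.001],"spin":0},{"translation":[0,0,0],"spin":0}]}}

```text
time: 11.4
tool_pos: [0.4705, 0.1989, 0.0561]
tcp_rot: [0.345, 3.122, -0.0]
wrist_force: [-1.1, -1.5, 4.6]
width: 0.003
```

Emit:
{"method": "play_rows", "body": {"series": [{"translation":[0,0,0.0007],"spin":0},{"translation":[0,0,0],"spin":0}]}}

```text
time: 11.6
tool_pos: [0.4708, 0.1988, 0.056]
tcp_rot: [0.345, 3.121, -0.0]
wrist_force: [-1.1, -2.1, 7.7]
width: 0.004
```

Contact at last: 7.7 N with the TCP at z = 0.056. The real tip is therefore 37 mm short of the TCP, and the stiffness is about 5 N/mm. First stroke on the left wheel: lift, go back, press, pull 16 mm toward the operator.

Emit:
{"method": "play_rows", "body": {"series": [{"translation":[0,0,-0.005],"spin":0},{"translation":[-0.0095,0,0],"spin":0},{"translation":[0,0,0.002],"spin":0},{"translation":[0,0,0.0018],"spin":0},{"translation":[0,0,0.0012],"spin":0}]}}

```text
time: 12.1
tool_pos: [0.4802, 0.1969, 0.0555]
tcp_rot: [0.345, 3.121, 0.0]
wrist_force: [-1.5, -2.7, 12.4]
width: -0.001
```

Emit:
{"method": "play_rows", "body": {"series": [{"translation":[0,0,0],"spin":0},{"translation":[0.004,0,0],"spin":0}]}}

```text
time: 12.3
tool_pos: [0.4774, 0.1975, 0.056]
tcp_rot: [0.345, 3.119, 0.0]
wrist_force: [3.0, -3.5, 7.2]
width: 0.004
```

Emit:
{"method": "play_rows", "body": {"series": [{"translation":[0.004,0,0],"spin":0},{"translation":[0.004,0,0],"spin":0}]}}

```text
time: 12.5
tool_pos: [0.4701, 0.1999, 0.056]
tcp_rot: [0.345, 3.118, 0.002]
wrist_force: [4.6, -1.0, 4.9]
width: -0.002
```

Emit:
{"method": "play_rows", "body": {"series": [{"translation":[0.004,0,0],"spin":0},{"translation":[0,0,0],"spin":0}]}}

```text
time: 12.7
tool_pos: [0.4657, 0.201, 0.056]
tcp_rot: [0.345, 3.118, 0.003]
wrist_force: [3.1, -0.7, 6.1]
width: 0.002
```

Run:
```python
from h import *
i=bot.read_camera("wrist");s=bot.read_state();print(boxpos(),s['wrist_force'])
cv2.imwrite("pics/w6raw.png",i)
```

```text
[-0.06464004  0.07571707  0.05599252] [ 3.21037813 -1.34978255  6.75028525]
```

The stroke works: a lateral force of 3–4.6 N and 15 mm of travel. Two more of the same on the left wheel.

Emit:
{"method": "play_rows", "body": {"series": [{"translation":[0,0,-0.005],"spin":0},{"translation":[-0.016,0,0],"spin":0},{"translation":[0,0,0.0025],"spin":0},{"translation":[0,0,0.0015],"spin":0},{"translation":[0,0,0.001],"spin":0}]}}

```text
time: 13.25
tool_pos: [0.4806, 0.1967, 0.0555]
tcp_rot: [0.345, 3.121, -0.0]
wrist_force: [-0.8, -2.8, 10.3]
width: -0.001
```

Emit:
{"method": "play_rows", "body": {"series": [{"translation":[0.004,0,0],"spin":0},{"translation":[0.004,0,0],"spin":0},{"translation":[0.004,0,0],"spin":0},{"translation":[0.004,0,0],"spin":0},{"translation":[0,0,0],"spin":0}]}}

```text
time: 13.75
tool_pos: [0.4655, 0.2009, 0.056]
tcp_rot: [0.345, 3.119, 0.002]
wrist_force: [2.6, -0.5, 6.4]
width: 0.001
```

Emit:
{"method": "play_rows", "body": {"series": [{"translation":[0,0,-0.005],"spin":0},{"translation":[-0.016,0,0],"spin":0},{"translation":[0,0,0.0025],"spin":0},{"translation":[0,0,0.0015],"spin":0},{"translation":[0,0,0.001],"spin":0}]}}

```text
time: 14.25
tool_pos: [0.4806, 0.1966, 0.0555]
tcp_rot: [0.345, 3.121, -0.0]
wrist_force: [1.2, -2.7, 10.2]
width: 0.004
```

Emit:
{"method": "play_rows", "body": {"series": [{"translation":[0.004,0,0],"spin":0},{"translation":[0.004,0,0],"spin":0},{"translation":[0.004,0,0],"spin":0},{"translation":[0.004,0,0],"spin":0},{"translation":[0,0,0],"spin":0}]}}

```text
time: 14.75
tool_pos: [0.4656, 0.2009, 0.056]
tcp_rot: [0.345, 3.119, 0.002]
wrist_force: [2.2, 0.1, 8.0]
width: 0.0
```

Emit:
{"method": "play_rows", "body": {"series": [{"translation":[0,0,-0.006],"spin":0},{"translation":[0,0,0],"spin":0}]}}

```text
time: 14.95
tool_pos: [0.4631, 0.2003, 0.0607]
tcp_rot: [-0.346, -3.121, 0.0]
wrist_force: [-0.2, -0.4, -0.2]
width: 0.002
```

Run:
```python
from h import *
i=bot.read_camera("scene");s=bot.read_state();print(boxpos(),s['wrist_force'],s["time"])
cv2.imwrite("pics/s7.png",i)
```

```text
[-0.06710187  0.07438433  0.06031377] [ 0.04652689 -0.11832035  0.07897429] 15.0
```

Now the middle wheel: two strokes away from the operator.

Emit:
{"method": "play_rows", "body": {"series": [{"translation":[0,-0.0445,0],"spin":0},{"translation":[0,0,0],"spin":0},{"translation":[0,0,0.003],"spin":0},{"translation":[0,0,0.002],"spin":0},{"translation":[0,0,0.001],"spin":0}]}}

```text
time: 15.5
tool_pos: [0.455, 0.1567, 0.0558]
tcp_rot: [0.343, 3.121, -0.002]
wrist_force: [-2.1, -6.5, 14.7]
width: 0.001
```

Emit:
{"method": "play_rows", "body": {"series": [{"translation":[-0.004,0,0],"spin":0},{"translation":[-0.004,0,0],"spin":0},{"translation":[-0.004,0,0],"spin":0},{"translation":[-0.004,0,0],"spin":0},{"translation":[0,0,0],"spin":0}]}}

```text
time: 16.0
tool_pos: [0.4709, 0.1533, 0.0556]
tcp_rot: [0.343, 3.121, -0.002]
wrist_force: [-0.0, -4.2, 7.5]
width: 0.002
```

Emit:
{"method": "play_rows", "body": {"series": [{"translation":[0,0,-0.005],"spin":0},{"translation":[0.016,0,0],"spin":0},{"translation":[0,0,0.0025],"spin":0},{"translation":[0,0,0.0015],"spin":0},{"translation":[0,0,0.001],"spin":0}]}}

```text
time: 16.5
tool_pos: [0.4538, 0.1572, 0.0558]
tcp_rot: [0.344, 3.123, -0.0]
wrist_force: [-4.1, -2.5, 16.3]
width: -0.003
```

Emit:
{"method": "play_rows", "body": {"series": [{"translation":[-0.004,0,0],"spin":0},{"translation":[-0.004,0,0],"spin":0},{"translation":[-0.004,0,0],"spin":0},{"translation":[-0.004,0,0],"spin":0},{"translation":[0,0,0],"spin":0}]}}

```text
time: 17.0
tool_pos: [0.4704, 0.1536, 0.0557]
tcp_rot: [0.345, 3.121, 0.0]
wrist_force: [-0.9, -1.4, 8.2]
width: 0.001
```

Emit:
{"method": "play_rows", "body": {"series": [{"translation":[0,0,-0.006],"spin":0},{"translation":[0,0,0],"spin":0}]}}

```text
time: 17.2
tool_pos: [0.4699, 0.1537, 0.0611]
tcp_rot: [0.345, 3.122, 0.001]
wrist_force: [0.7, 0.5, -0.5]
width: 0.001
```

Run:
```python
from h import *
s=bot.read_state();print(boxpos(),s['wrist_force'],s["time"])
```

```text
[-0.05019188  0.03055946  0.06112104] [ 0.68220969  0.48159826 -0.53096922] 17.2
```

Press peaks reached 16 N when pushing away, so I'll descend more gently. On the right wheel I'll use five pulls toward the operator, 7→2.

Emit:
{"method": "play_rows", "body": {"series": [{"translation":[0,-0.044,0],"spin":0},{"translation":[0,0,0],"spin":0},{"translation":[0,0,0],"spin":0},{"translation":[0,0,0.003],"spin":0},{"translation":[0,0,0.001],"spin":0}]}}

```text
time: 17.7
tool_pos: [0.4599, 0.1111, 0.0563]
tcp_rot: [-0.344, -3.122, -0.0]
wrist_force: [-0.4, 1.2, -0.0]
width: -0.002
```

Emit:
{"method": "play_rows", "body": {"series": [{"translation":[0,0,0.001],"spin":0},{"translation":[0,0,0.0008],"spin":0}]}}

```text
time: 17.9
tool_pos: [0.4611, 0.111, 0.0557]
tcp_rot: [0.344, 3.121, 0.0]
wrist_force: [0.2, -0.6, 6.7]
width: 0.003
```

Emit:
{"method": "play_rows", "body": {"series": [{"translation":[0.004,0,0],"spin":0},{"translation":[0.004,0,0],"spin":0},{"translation":[0.004,0,0],"spin":0},{"translation":[0.004,0,0],"spin":0},{"translation":[0,0,0],"spin":0}]}}

```text
time: 18.4
tool_pos: [0.4455, 0.1145, 0.056]
tcp_rot: [0.345, 3.119, 0.002]
wrist_force: [3.5, 0.1, 5.8]
width: 0.0
```

Emit:
{"method": "play_rows", "body": {"series": [{"translation":[0,0,-0.005],"spin":0},{"translation":[-0.016,0,0],"spin":0},{"translation":[0,0,0],"spin":0},{"translation":[0,0,0.0025],"spin":0},{"translation":[0,0,0.001],"spin":0}]}}

```text
time: 18.9
tool_pos: [0.4595, 0.1103, 0.0559]
tcp_rot: [-0.346, -3.121, 0.001]
wrist_force: [0.3, -0.9, 5.5]
width: 0.002
```

Emit:
{"method": "play_rows", "body": {"series": [{"translation":[0,0,0.0008],"spin":0},{"translation":[0,0,0.0007],"spin":0}]}}

```text
time: 19.1
tool_pos: [0.4607, 0.1102, 0.0557]
tcp_rot: [0.345, 3.121, -0.001]
wrist_force: [-0.0, -3.1, 7.9]
width: -0.0
```

Emit:
{"method": "play_rows", "body": {"series": [{"translation":[0.004,0,0],"spin":0},{"translation":[0.004,0,0],"spin":0},{"translation":[0.004,0,0],"spin":0},{"translation":[0.004,0,0],"spin":0},{"translation":[0,0,0],"spin":0}]}}

```text
time: 19.6
tool_pos: [0.4456, 0.1144, 0.056]
tcp_rot: [0.345, 3.119, 0.002]
wrist_force: [3.8, -0.5, 5.8]
width: 0.001
```

Much gentler. Three more pulls, then lift clear and look.

Emit:
{"method": "play_rows", "body": {"series": [{"translation":[0,0,-0.005],"spin":0},{"translation":[-0.016,0,0],"spin":0},{"translation":[0,0,0],"spin":0},{"translation":[0,0,0.0025],"spin":0},{"translation":[0,0,0.001],"spin":0}]}}

```text
time: 20.1
tool_pos: [0.4595, 0.1104, 0.0559]
tcp_rot: [-0.346, -3.121, 0.0]
wrist_force: [-0.5, -2.0, 4.7]
width: -0.0
```

Emit:
{"method": "play_rows", "body": {"series": [{"translation":[0,0,0.0008],"spin":0},{"translation":[0,0,0.0007],"spin":0}]}}

```text
time: 20.3
tool_pos: [0.4607, 0.1102, 0.0557]
tcp_rot: [0.345, 3.121, -0.001]
wrist_force: [-0.6, -2.1, 7.8]
width: 0.001
```

Emit:
{"method": "play_rows", "body": {"series": [{"translation":[0.004,0,0],"spin":0},{"translation":[0.004,0,0],"spin":0},{"translation":[0.004,0,0],"spin":0},{"translation":[0.004,0,0],"spin":0},{"translation":[0,0,0],"spin":0}]}}

```text
time: 20.8
tool_pos: [0.4456, 0.1144, 0.056]
tcp_rot: [0.345, 3.119, 0.002]
wrist_force: [4.0, -1.3, 5.0]
width: -0.0
```

Emit:
{"method": "play_rows", "body": {"series": [{"translation":[0,0,-0.005],"spin":0},{"translation":[-0.016,0,0],"spin":0},{"translation":[0,0,0],"spin":0},{"translation":[0,0,0.0025],"spin":0},{"translation":[0,0,0.001],"spin":0}]}}

```text
time: 21.3
tool_pos: [0.4596, 0.1104, 0.0559]
tcp_rot: [-0.346, -3.121, 0.001]
wrist_force: [0.4, -0.8, 5.2]
width: 0.004
```

Emit:
{"method": "play_rows", "body": {"series": [{"translation":[0,0,0.0008],"spin":0},{"translation":[0,0,0.0007],"spin":0}]}}

```text
time: 21.5
tool_pos: [0.4607, 0.1102, 0.0557]
tcp_rot: [0.345, 3.121, -0.001]
wrist_force: [-0.3, -3.5, 8.5]
width: -0.001
```

Emit:
{"method": "play_rows", "body": {"series": [{"translation":[0.004,0,0],"spin":0},{"translation":[0.004,0,0],"spin":0},{"translation":[0.004,0,0],"spin":0},{"translation":[0.004,0,0],"spin":0},{"translation":[0,0,0],"spin":0}]}}

```text
time: 22.0
tool_pos: [0.4456, 0.1144, 0.056]
tcp_rot: [0.345, 3.119, 0.002]
wrist_force: [3.2, -0.6, 6.4]
width: 0.001
```

Emit:
{"method": "play_rows", "body": {"series": [{"translation":[0,0,-0.005],"spin":0},{"translation":[-0.016,0,0],"spin":0},{"translation":[0,0,0],"spin":0},{"translation":[0,0,0.0025],"spin":0},{"translation":[0,0,0.001],"spin":0}]}}

```text
time: 22.5
tool_pos: [0.4595, 0.1104, 0.0559]
tcp_rot: [-0.346, -3.121, 0.0]
wrist_force: [0.5, -2.5, 5.4]
width: -0.001
```

Emit:
{"method": "play_rows", "body": {"series": [{"translation":[0,0,0.0008],"spin":0},{"translation":[0,0,0.0007],"spin":0}]}}

```text
time: 22.7
tool_pos: [0.4607, 0.1102, 0.0557]
tcp_rot: [0.345, 3.121, -0.001]
wrist_force: [-0.9, -1.8, 7.6]
width: 0.002
```

Emit:
{"method": "play_rows", "body": {"series": [{"translation":[0.004,0,0],"spin":0},{"translation":[0.004,0,0],"spin":0},{"translation":[0.004,0,0],"spin":0},{"translation":[0.004,0,0],"spin":0},{"translation":[0,0,0],"spin":0}]}}

```text
time: 23.2
tool_pos: [0.4456, 0.1144, 0.056]
tcp_rot: [0.345, 3.119, 0.002]
wrist_force: [3.9, -1.1, 6.7]
width: -0.003
```

Emit:
{"method": "play_rows", "body": {"series": [{"translation":[0,0,-0.005],"spin":0},{"translation":[-0.01,0.02,-0.045],"spin":0},{"translation":[-0.02,0.022,-0.035],"spin":0},{"translation":[0,0,0],"spin":0},{"translation":[0,0,0],"spin":0}]}}

```text
time: 23.7
tool_pos: [0.4822, 0.1488, 0.1398]
tcp_rot: [-0.344, -3.122, 0.0]
wrist_force: [-0.0, 0.0, -0.8]
width: 0.003
```

Run:
```python
from h import *
c=bot.get_calibration("wrist");i=bot.read_camera("wrist");s=bot.read_state();print(boxpos(),s['wrist_force'],s["time"])
cv2.imwrite("pics/w8raw.png",i)
p=proj(c,[box2w((-.0575,y,.09)) for y in(.12,-.1)]);print(p)
a=cv2.rotate(i,cv2.ROTATE_180);q=559-p[:,0];v=int(419-p[:,1].mean())
cv2.imwrite("pics/w8.png",cv2.resize(a[max(0,v-40):v+60,int(q[0]):int(q[1])],(800,int(800*100/(int(q[1])-int(q[0])))),interpolation=cv2.INTER_CUBIC))
```

```text
[-0.03829855  0.0274537   0.13833124] [-0.83994814  0.79587036  0.22474422] 23.75
[[401.52753273 189.48024183]
 [112.87762829 189.3850907 ]]
```

View pics/w8.png

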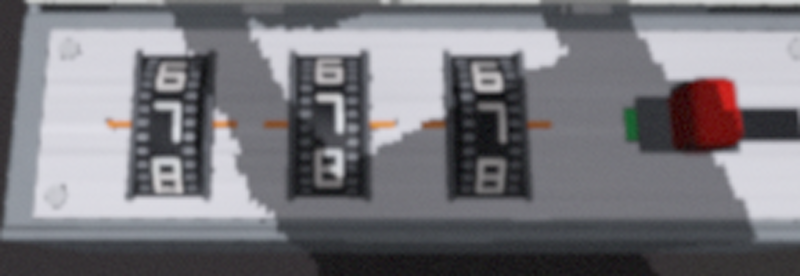

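All three wheels now read 7. The pushes moved the middle wheel 5→7, but the pulls toward the operator slipped and left the outer wheels at 7. I'll push instead: left +7, right +5. First, two soft strokes on the left wheel.

Emit:
{"method": "play_rows", "body": {"series": [{"translation":[0.015,0.0235,0.03],"spin":0},{"translation":[0.015,0.023,0.03],"spin":0},{"translation":[0,0,0.017],"spin":0},{"translation":[0,0,0],"spin":0},{"translation":[0,0,0.003],"spin":0}]}}

```text
time: 24.25
tool_pos: [0.462, 0.1994, 0.0585]
tcp_rot: [-0.345, -3.12, 0.003]
wrist_force: [0.9, 0.3, 0.0]
width: 0.002
```

Emit:
{"method": "play_rows", "body": {"series": [{"translation":[0,0,0],"spin":0},{"translation":[0,0,0.0025],"spin":0},{"translation":[0,0,0.001],"spin":0},{"translation":[0,0,0.0008],"spin":0},{"translation":[0,0,0.0007],"spin":0}]}}

```text
time: 24.75
tool_pos: [0.4648, 0.2001, 0.056]
tcp_rot: [0.345, 3.121, 0.0]
wrist_force: [-0.3, -3.3, 9.6]
width: 0.002
```

Emit:
{"method": "play_rows", "body": {"series": [{"translation":[-0.004,0,0],"spin":0},{"translation":[-0.004,0,0],"spin":0},{"translation":[-0.004,0,0],"spin":0},{"translation":[-0.004,0,0],"spin":0},{"translation":[0,0,0],"spin":0}]}}

```text
time: 25.25
tool_pos: [0.4807, 0.1966, 0.0557]
tcp_rot: [0.345, 3.12, 0.0]
wrist_force: [1.1, -1.2, 5.9]
width: 0.001
```

Emit:
{"method": "play_rows", "body": {"series": [{"translation":[0,0,-0.005],"spin":0},{"translation":[0.016,0,0],"spin":0},{"translation":[0,0,0],"spin":0},{"translation":[0,0,0.0025],"spin":0},{"translation":[0,0,0.001],"spin":0}]}}

```text
time: 25.75
tool_pos: [0.4631, 0.2004, 0.056]
tcp_rot: [-0.345, -3.122, 0.0]
wrist_force: [-1.5, 0.6, 6.2]
width: -0.003
```

Emit:
{"method": "play_rows", "body": {"series": [{"translation":[0,0,0.0008],"spin":0},{"translation":[0,0,0.0007],"spin":0}]}}

```text
time: 25.95
tool_pos: [0.4643, 0.2002, 0.0559]
tcp_rot: [0.345, 3.122, -0.0]
wrist_force: [-3.9, -3.6, 12.8]
width: 0.001
```

Emit:
{"method": "play_rows", "body": {"series": [{"translation":[-0.004,0,0],"spin":0},{"translation":[-0.004,0,0],"spin":0}]}}

```text
time: 26.15
tool_pos: [0.4723, 0.1984, 0.056]
tcp_rot: [0.345, 3.121, -0.0]
wrist_force: [-0.7, -2.6, 7.5]
width: -0.004
```

Emit:
{"method": "play_rows", "body": {"series": [{"translation":[-0.004,0,0],"spin":0},{"translation":[-0.004,0,0],"spin":0},{"translation":[0,0,0],"spin":0}]}}

```text
time: 26.45
tool_pos: [0.4804, 0.1967, 0.0557]
tcp_rot: [0.346, 3.121, 0.0]
wrist_force: [-0.2, -2.4, 7.3]
width: 0.0
```

Emit:
{"method": "play_rows", "body": {"series": [{"translation":[0,0,-0.005],"spin":0},{"translation":[0.016,0,0],"spin":0},{"translation":[0,0,0],"spin":0}]}}

```text
time: 26.75
tool_pos: [0.461, 0.2003, 0.0589]
tcp_rot: [-0.345, -3.12, 0.001]
wrist_force: [-0.7, -0.7, 0.1]
width: 0.002
```

```bash
cat >> h.py <<'E'
def glyphs(path,c):
    # rectify each wheel's top strip (box x -12..12 mm, y +-8 mm), front at bottom
    i=cv2.imread(path);out=[]
    k,d=K(c)
    for y0 in(.0745,.0300,-.0140):
        xs=np.linspace(.016,-.016,128);ys=np.linspace(.007,-.007,56)
        g=np.array([box2w((-.0585+x,y0+y,.069+np.sqrt(.024**2-x*x))) for x in xs for y in ys])
        p=proj(c,g).reshape(128,56,2).astype(np.float32)
        out.append(cv2.remap(i,p[...,0],p[...,1],cv2.INTER_LINEAR))
    return out
E
python3 - <<'E'
from h import *
c=bot.get_calibration("wrist");i=bot.read_camera("wrist");s=bot.read_state();print(boxpos(),s['wrist_force'],s["time"])
cv2.imwrite("pics/w9raw.png",i);np.save("c9.npy",c,allow_pickle=True)
c1=np.load("c1.npy",allow_pickle=True).item()
r=[np.hstack([cv2.copyMakeBorder(g,4,4,4,4,cv2.BORDER_CONSTANT,value=(0,0,255)) for g in glyphs(p,cc)]) for p,cc in(("pics/w1.png",c1),("pics/w9raw.png",c))]
a=cv2.resize(np.hstack(r),None,fx=2,fy=2)
b=cv2.resize(cv2.rotate(i,cv2.ROTATE_180)[120:300,180:460],(a.shape[1],int(a.shape[1]*180/280)),interpolation=cv2.INTER_CUBIC)[:310]
cv2.imwrite("pics/w9.png",np.vstack([a,b]));print(a.shape,b.shape)
E
```

```text
[-0.06830179  0.07418159  0.05899816] [ 0.06479045 -0.78393269 -0.24386682] 26.8
(272, 768, 3) (310, 768, 3)
```

I only have one picture view left, so I'll read the digits as small text maps of the rectified wheel strips, checking the method on an earlier picture first.

```bash
cat >> h.py <<'E'
def show(gs):
    L=[]
    for g in gs:
        a=cv2.resize(cv2.cvtColor(g,cv2.COLOR_BGR2GRAY),(18,26),interpolation=cv2.INTER_AREA).astype(float)
        t=a.min()+.5*(a.max()-a.min());L.append([''.join('#' if v>t else '.' for v in r) for r in a])
    for n,r in enumerate(zip(*L)):print('   '.join(r),'<' if n in(12,13) else '')
E
python3 - <<'E'
from h import *
c1=np.load("c1.npy",allow_pickle=True).item();c9=np.load("c9.npy",allow_pickle=True).item()
show(glyphs("pics/w1.png",c1));print();show(glyphs("pics/w9raw.png",c9))
E
```

```text
.....##...........   .....#.....###....   ....#########..... 
....###...........   ....###....###....   ....########...... 
....####..........   ....##########....   ....#########..... 
....####..........   ....##########....   ...###########.... 
.....#####........   .........#####....   ...###########.... 
.....####.........   ...........###....   ...###########.... 
..................   ...........###....   ...###########.... 
..................   ..................   .....########..... 
.....########.....   ..................   .................. 
.....#########....   ..................   .................. 
........#######...   ....#########.....   .....#########.... 
...........####...   ...###########....   ....##########.... 
...........####...   ...##########.....   ..........#####... <
...........####...   ...##########.....   ...........####... <
...........####...   ...############.#.   ...........####... 
.#.........#######   ....###########...   ...........####... 
...........#######   ......#########...   ...........####... 
..................   ###..#############   ##
[... 1427 characters left out ...]
............##.... 
######......######   ............#.....   ............##.... 
######......######   ..................   ............##.... 
######......######   ..................   ............##.... 
######......######   ................##   ............##.... 
######......######   ..................   .................. 
######......######   .....#########....   .................. 
######......######   .##.##########....   .................. 
#######.....######   ....###....###....   .....#########.... 
######......######   ....###.....#.....   ....#####.#####... 
#######.....######   .#..####...##.....   ....###.....###... 
.######.....###.#.   .....#......#.....   .....##########...
```

The text map works: it shows 7, 5, 7 in the first picture. The left wheel is hidden by the tip now, so I'll do the right wheel next, five pushes, and read both afterwards.

Emit:
{"method": "play_rows", "body": {"series": [{"translation":[0,-0.044,-0.006],"spin":0},{"translation":[0,-0.0445,0],"spin":0},{"translation":[0,0,0],"spin":0},{"translation":[0,0,0.006],"spin":0},{"translation":[0,0,0],"spin":0}]}}

```text
time: 27.3
tool_pos: [0.4437, 0.1143, 0.0588]
tcp_rot: [-0.345, -3.122, -0.0]
wrist_force: [-0.0, 0.5, 0.2]
width: -0.003
```

Run:
```python
from h import *
c=bot.get_calibration("wrist");i=bot.read_camera("wrist");s=bot.read_state();print(boxpos(),s["time"])
cv2.imwrite("pics/w10.png",i);show(glyphs("pics/w10.png",c))
```

```text
[-0.06691776 -0.01333529  0.05903579] 27.35
.....##########...   ..................   .................. 
....###########...   ..................   .................. 
.....##########...   ..................   .................. 
.....##########...   ..................   .................. 
.....##########...   ..................   .................. 
.....#########....   ..................   .................. 
..................   ..................   .................. 
..................   ..................   ....#......#...... 
.....#########....   .....#######......   ....#......##..... 
#...##########....   .....########.....   ..###......###.... 
....###....###....   ...........###....   .####......#####.. 
....###....###....   ...........##.....   ####........#####. 
#...##########....   ...........###....   ####........###### <
......########....   ...........##.....   ####........###### <
...........###....   ...........##.....   ####........#####. 
#..........###....   ...........##.....   ###.........###.## 
.....#########....   ............#.....   ####........#####. 
..................   ..................   ####........#####. 
#.................   ..................   ####........#####. 
..................   ..................   ####........####.. 
....#########.....   ....#########.....   ####........#####. 
....##########....   ##..#########.....   ####........####.. 
....###....###....   ....##.....##.....   ####........####.. 
....##.....###....   ....###....##.....   ####........####.. 
....##.....###....   ##.##########.....   ....##.....###.... 
....##.....###....   ...###.....##.....   ....##########...#
```

The left wheel now reads 9, which is +2 from two pushes. Now five pushes on the right wheel.

Emit:
{"method": "play_rows", "body": {"series": [{"translation":[0,0,0.0025],"spin":0},{"translation":[0,0,0.001],"spin":0},{"translation":[0,0,0.0008],"spin":0},{"translation":[0,0,0.0007],"spin":0}]}}

```text
time: 27.75
tool_pos: [0.4457, 0.1145, 0.0559]
tcp_rot: [0.344, 3.12, 0.001]
wrist_force: [-0.6, -0.7, 10.0]
width: -0.002
```

Emit:
{"method": "play_rows", "body": {"series": [{"translation":[-0.004,0,0],"spin":0},{"translation":[-0.004,0,0],"spin":0},{"translation":[-0.004,0,0],"spin":0},{"translation":[-0.004,0,0],"spin":0},{"translation":[0,0,0],"spin":0}]}}

```text
time: 28.25
tool_pos: [0.4615, 0.1109, 0.0557]
tcp_rot: [0.345, 3.12, 0.001]
wrist_force: [1.0, 0.4, 5.6]
width: 0.001
```

Emit:
{"method": "play_rows", "body": {"series": [{"translation":[0,0,-0.005],"spin":0},{"translation":[0.016,0,0],"spin":0},{"translation":[0,0,0],"spin":0},{"translation":[0,0,0.0025],"spin":0},{"translation":[0,0,0.001],"spin":0}]}}

```text
time: 28.75
tool_pos: [0.4438, 0.1139, 0.056]
tcp_rot: [-0.345, -3.122, 0.0]
wrist_force: [-0.7, -0.5, 5.2]
width: -0.002
```

Emit:
{"method": "play_rows", "body": {"series": [{"translation":[0,0,0.0008],"spin":0},{"translation":[0,0,0.0007],"spin":0}]}}

```text
time: 28.95
tool_pos: [0.445, 0.1137, 0.0559]
tcp_rot: [0.345, 3.122, -0.001]
wrist_force: [-2.6, -2.3, 11.7]
width: -0.004
```

Emit:
{"method": "play_rows", "body": {"series": [{"translation":[-0.004,0,0],"spin":0},{"translation":[-0.004,0,0],"spin":0},{"translation":[-0.004,0,0],"spin":0},{"translation":[-0.004,0,0],"spin":0},{"translation":[0,0,0],"spin":0}]}}

```text
time: 29.45
tool_pos: [0.461, 0.1102, 0.0556]
tcp_rot: [0.346, 3.121, -0.0]
wrist_force: [-0.8, -1.2, 6.7]
width: -0.001
```

Emit:
{"method": "play_rows", "body": {"series": [{"translation":[0,0,-0.005],"spin":0},{"translation":[0.016,0,0],"spin":0},{"translation":[0,0,0],"spin":0},{"translation":[0,0,0.0025],"spin":0},{"translation":[0,0,0.001],"spin":0}]}}

```text
time: 29.95
tool_pos: [0.4439, 0.114, 0.056]
tcp_rot: [-0.345, -3.122, 0.0]
wrist_force: [-1.7, -0.7, 7.4]
width: 0.0
```

Emit:
{"method": "play_rows", "body": {"series": [{"translation":[0,0,0.0008],"spin":0},{"translation":[0,0,0.0007],"spin":0}]}}

```text
time: 30.15
tool_pos: [0.4449, 0.1138, 0.0559]
tcp_rot: [0.345, 3.122, -0.0]
wrist_force: [-4.9, -2.0, 11.7]
width: -0.001
```

Emit:
{"method": "play_rows", "body": {"series": [{"translation":[-0.004,0,0],"spin":0},{"translation":[-0.004,0,0],"spin":0},{"translation":[-0.004,0,0],"spin":0},{"translation":[-0.004,0,0],"spin":0},{"translation":[0,0,0],"spin":0}]}}

```text
time: 30.65
tool_pos: [0.461, 0.1103, 0.0557]
tcp_rot: [0.346, 3.121, -0.0]
wrist_force: [-0.9, -0.7, 6.3]
width: 0.001
```

Emit:
{"method": "play_rows", "body": {"series": [{"translation":[0,0,-0.005],"spin":0},{"translation":[0.016,0,0],"spin":0},{"translation":[0,0,0],"spin":0},{"translation":[0,0,0.0025],"spin":0},{"translation":[0,0,0.001],"spin":0}]}}

```text
time: 31.15
tool_pos: [0.4439, 0.114, 0.056]
tcp_rot: [-0.345, -3.122, 0.0]
wrist_force: [-2.2, -0.3, 7.1]
width: 0.001
```

Emit:
{"method": "play_rows", "body": {"series": [{"translation":[0,0,0.0008],"spin":0},{"translation":[0,0,0.0007],"spin":0}]}}

```text
time: 31.35
tool_pos: [0.4449, 0.1138, 0.0559]
tcp_rot: [0.345, 3.122, -0.0]
wrist_force: [-5.0, -2.0, 12.8]
width: -0.002
```

Emit:
{"method": "play_rows", "body": {"series": [{"translation":[-0.004,0,0],"spin":0},{"translation":[-0.004,0,0],"spin":0},{"translation":[-0.004,0,0],"spin":0},{"translation":[-0.004,0,0],"spin":0},{"translation":[0,0,0],"spin":0}]}}

```text
time: 31.85
tool_pos: [0.4609, 0.1103, 0.0557]
tcp_rot: [0.346, 3.122, 0.0]
wrist_force: [-0.2, -2.4, 7.3]
width: 0.002
```

Emit:
{"method": "play_rows", "body": {"series": [{"translation":[0,0,-0.005],"spin":0},{"translation":[0.016,0,0],"spin":0},{"translation":[0,0,0],"spin":0},{"translation":[0,0,0.0025],"spin":0},{"translation":[0,0,0.001],"spin":0}]}}

```text
time: 32.35
tool_pos: [0.4439, 0.114, 0.056]
tcp_rot: [-0.345, -3.122, 0.0]
wrist_force: [-1.6, -1.4, 5.9]
width: -0.002
```

Emit:
{"method": "play_rows", "body": {"series": [{"translation":[0,0,0.0008],"spin":0},{"translation":[0,0,0.0007],"spin":0}]}}

```text
time: 32.55
tool_pos: [0.445, 0.1138, 0.0559]
tcp_rot: [0.345, 3.122, -0.0]
wrist_force: [-3.9, -2.0, 12.0]
width: -0.002
```

Emit:
{"method": "play_rows", "body": {"series": [{"translation":[-0.004,0,0],"spin":0},{"translation":[-0.004,0,0],"spin":0},{"translation":[-0.004,0,0],"spin":0},{"translation":[-0.004,0,0],"spin":0},{"translation":[0,0,0],"spin":0}]}}

```text
time: 33.05
tool_pos: [0.461, 0.1103, 0.0557]
tcp_rot: [0.346, 3.121, 0.0]
wrist_force: [-1.1, -1.7, 6.4]
width: 0.004
```

Emit:
{"method": "play_rows", "body": {"series": [{"translation":[0,0,-0.011],"spin":0},{"translation":[0,0.0445,0],"spin":0},{"translation":[0.016,0.044,0],"spin":0},{"translation":[0,0,0],"spin":0},{"translation":[0,0,0.006],"spin":0}]}}

```text
time: 33.55
tool_pos: [0.4643, 0.2014, 0.0604]
tcp_rot: [0.341, 3.121, 0.001]
wrist_force: [-0.1, 0.1, 1.5]
width: 0.003
```

Run:
```python
from h import *
c=bot.get_calibration("wrist");i=bot.read_camera("wrist");s=bot.read_state();print(boxpos(),s["time"])
cv2.imwrite("pics/w11.png",i);show(glyphs("pics/w11.png",c))
```

```text
[-0.06703132  0.07424013  0.05867286] 33.6
..................   ..................   ..........#######. 
..................   ..................   ..........#####... 
..................   ..................   ..........#####..# 
..................   ..................   ..........####..## 
..................   ..................   ...........###.### 
..................   ..................   ............#....# 
..................   ..................   ................## 
..##......##......   ..................   ................## 
.###......###.....   ..................   .................# 
..................   ...........##.....   .....#########...# 
..................   ............#.....   ...........###.... 
..................   ............#.....   ...........###...# 
..................   ............#.....   .....#########.... <
..................   ............#.....   ....####.......... <
..................   ............#.....   ....###........... 
..................   ............#.....   .....##........... 
..................   ............#.....   .....########..... 
..................   ..................   .................. 
..................   ###.............##   .................. 
..................   ..................   .................. 
..................   ....##########....   ......#######..... 
..................   ###.##########....   ........######.... 
..................   ....###.....#.....   ............##.... 
............##....   ....###.....#.....   ............##.... 
.....##.....##....   .....##....##.....   ......########.... 
.....##.....###...   .....#......#.....   ............##....
```

The right wheel reads 2 and the middle reads 7. Now five pushes on the left wheel, 9→4, then over to the free deck left of the knob, high up, to check.

Emit:
{"method": "play_rows", "body": {"series": [{"translation":[0,0,0.0025],"spin":0},{"translation":[0,0,0.001],"spin":0},{"translation":[0,0,0.0008],"spin":0},{"translation":[0,0,0.0007],"spin":0}]}}

```text
time: 34.0
tool_pos: [0.4642, 0.1991, 0.0559]
tcp_rot: [0.348, 3.122, -0.001]
wrist_force: [-3.3, -2.4, 11.4]
width: -0.001
```

Emit:
{"method": "play_rows", "body": {"series": [{"translation":[-0.004,0,0],"spin":0},{"translation":[-0.004,0,0],"spin":0},{"translation":[-0.004,0,0],"spin":0},{"translation":[-0.004,0,0],"spin":0},{"translation":[0,0,0],"spin":0}]}}

```text
time: 34.5
tool_pos: [0.4801, 0.1956, 0.0557]
tcp_rot: [0.348, 3.122, -0.0]
wrist_force: [-1.2, -2.0, 6.2]
width: -0.004
```

Emit:
{"method": "play_rows", "body": {"series": [{"translation":[0,0,-0.005],"spin":0},{"translation":[0.016,0,0],"spin":0},{"translation":[0,0,0],"spin":0},{"translation":[0,0,0.0025],"spin":0},{"translation":[0,0,0.001],"spin":0}]}}

```text
time: 35.0
tool_pos: [0.4632, 0.2002, 0.056]
tcp_rot: [-0.345, -3.122, 0.0]
wrist_force: [-1.8, -1.4, 8.2]
width: 0.0
```

Emit:
{"method": "play_rows", "body": {"series": [{"translation":[0,0,0.0008],"spin":0},{"translation":[0,0,0.0007],"spin":0}]}}

```text
time: 35.2
tool_pos: [0.4642, 0.2001, 0.0559]
tcp_rot: [0.345, 3.122, -0.001]
wrist_force: [-4.5, -2.6, 11.5]
width: 0.003
```

Emit:
{"method": "play_rows", "body": {"series": [{"translation":[-0.004,0,0],"spin":0},{"translation":[-0.004,0,0],"spin":0},{"translation":[-0.004,0,0],"spin":0},{"translation":[-0.004,0,0],"spin":0},{"translation":[0,0,0],"spin":0}]}}

```text
time: 35.7
tool_pos: [0.4801, 0.1967, 0.0557]
tcp_rot: [0.345, 3.122, -0.0]
wrist_force: [-1.3, -1.3, 7.5]
width: -0.003
```

Emit:
{"method": "play_rows", "body": {"series": [{"translation":[0,0,-0.005],"spin":0},{"translation":[0.016,0,0],"spin":0},{"translation":[0,0,0],"spin":0},{"translation":[0,0,0.0025],"spin":0},{"translation":[0,0,0.001],"spin":0}]}}

```text
time: 36.2
tool_pos: [0.4633, 0.2003, 0.056]
tcp_rot: [-0.345, -3.122, 0.0]
wrist_force: [-1.2, -0.3, 6.3]
width: -0.0
```

Emit:
{"method": "play_rows", "body": {"series": [{"translation":[0,0,0.0008],"spin":0},{"translation":[0,0,0.0007],"spin":0}]}}

```text
time: 36.4
tool_pos: [0.4642, 0.2002, 0.0559]
tcp_rot: [0.345, 3.122, -0.0]
wrist_force: [-4.3, -2.8, 12.7]
width: 0.002
```

Emit:
{"method": "play_rows", "body": {"series": [{"translation":[-0.004,0,0],"spin":0},{"translation":[-0.004,0,0],"spin":0},{"translation":[-0.004,0,0],"spin":0},{"translation":[-0.004,0,0],"spin":0},{"translation":[0,0,0],"spin":0}]}}

```text
time: 36.9
tool_pos: [0.4801, 0.1968, 0.0557]
tcp_rot: [0.346, 3.122, 0.0]
wrist_force: [-1.9, -0.7, 7.3]
width: 0.001
```

Emit:
{"method": "play_rows", "body": {"series": [{"translation":[0,0,-0.005],"spin":0},{"translation":[0.016,0,0],"spin":0},{"translation":[0,0,0],"spin":0},{"translation":[0,0,0.0025],"spin":0},{"translation":[0,0,0.001],"spin":0}]}}

```text
time: 37.4
tool_pos: [0.4633, 0.2003, 0.056]
tcp_rot: [-0.345, -3.123, 0.0]
wrist_force: [-1.1, -0.3, 6.2]
width: -0.001
```

Emit:
{"method": "play_rows", "body": {"series": [{"translation":[0,0,0.0008],"spin":0},{"translation":[0,0,0.0007],"spin":0}]}}

```text
time: 37.6
tool_pos: [0.4642, 0.2002, 0.0559]
tcp_rot: [0.345, 3.122, -0.0]
wrist_force: [-4.1, -2.6, 12.7]
width: 0.0
```

Emit:
{"method": "play_rows", "body": {"series": [{"translation":[-0.004,0,0],"spin":0},{"translation":[-0.004,0,0],"spin":0},{"translation":[-0.004,0,0],"spin":0},{"translation":[-0.004,0,0],"spin":0},{"translation":[0,0,0],"spin":0}]}}

```text
time: 38.1
tool_pos: [0.4801, 0.1967, 0.0557]
tcp_rot: [0.346, 3.122, 0.0]
wrist_force: [-0.8, -1.4, 7.8]
width: -0.0
```

Emit:
{"method": "play_rows", "body": {"series": [{"translation":[0,0,-0.005],"spin":0},{"translation":[0.016,0,0],"spin":0},{"translation":[0,0,0],"spin":0},{"translation":[0,0,0.0025],"spin":0},{"translation":[0,0,0.001],"spin":0}]}}

```text
time: 38.6
tool_pos: [0.4633, 0.2003, 0.056]
tcp_rot: [-0.345, -3.123, 0.0]
wrist_force: [-1.0, -0.6, 7.1]
width: 0.001
```

Emit:
{"method": "play_rows", "body": {"series": [{"translation":[0,0,0.0008],"spin":0},{"translation":[0,0,0.0007],"spin":0}]}}

```text
time: 38.8
tool_pos: [0.4642, 0.2002, 0.0559]
tcp_rot: [0.345, 3.122, -0.0]
wrist_force: [-3.8, -2.7, 12.1]
width: -0.0
```

Emit:
{"method": "play_rows", "body": {"series": [{"translation":[-0.004,0,0],"spin":0},{"translation":[-0.004,0,0],"spin":0},{"translation":[-0.004,0,0],"spin":0},{"translation":[-0.004,0,0],"spin":0},{"translation":[0,0,0],"spin":0}]}}

```text
time: 39.3
tool_pos: [0.4802, 0.1967, 0.0557]
tcp_rot: [0.346, 3.122, 0.0]
wrist_force: [-0.9, -1.7, 6.7]
width: 0.001
```

Emit:
{"method": "play_rows", "body": {"series": [{"translation":[0,0,-0.025],"spin":0},{"translation":[0.004,-0.04,-0.02],"spin":0},{"translation":[0.004,-0.045,0],"spin":0},{"translation":[0,-0.03,0],"spin":0},{"translation":[0,0,0],"spin":0}]}}

```text
time: 39.8
tool_pos: [0.4451, 0.0836, 0.0993]
tcp_rot: [-0.35, -3.121, 0.002]
wrist_force: [-0.5, 1.3, -0.4]
width: 0.0
```

Run:
```python
from h import *
c=bot.get_calibration("wrist");i=bot.read_camera("wrist");s=bot.read_state();print(boxpos(),s["time"],s["wrist_force"])
cv2.imwrite("pics/w12.png",i);show(glyphs("pics/w12.png",c))
h=cv2.cvtColor(i,cv2.COLOR_BGR2HSV);m=cv2.inRange(h,(0,180,60),(6,255,255))|cv2.inRange(h,(174,180,60),(180,255,255))
k,l,st,ce=cv2.connectedComponentsWithStats(m)
for q in range(1,k):
    if st[q][4]>30:print(st[q],ce[q].round(1))
print("pred knob top corners",proj(c,[box2w((-.0585+a,-.07+b,.106)) for a in(.009,-.009) for b in(.006,-.006)]).round(1).tolist())
```

```text
[-0.05847603 -0.04169453  0.09951129] 39.85 [-0.38982382 -0.09515806  0.70129994]
.......########...   ....#########.....   .................. 
......#########...   ....#########.....   .................. 
......#########...   ....##########....   .................. 
.......########...   ....##########....   .................. 
.....##########...   ....##########....   .................. 
......########....   .....########.....   .................. 
#.................   ..................   .................. 
#.................   ..................   .................. 
#.................   ....#########.....   .................. 
#...###....###....   .....#########....   .....###..###..... 
#...###....###....   ...........###....   ............#..... 
#...###....###....   ...........###....   ............#..... 
#...##########....   ...........###....   ....##########.... <
#....#########....   ...........###....   ...##########..... <
...........###....   ...........###....   ....###........... 
#..........###....   ...........###....   ....######.....### 
...........###....   ...........##.....   .....########...#. 
..................   ..................   .......######..... 
#.................   #..............##.   ...............### 
..................   ..................   ...............### 
.....########.....   ....#########.....   ........#####..... 
....#########.....   ...###########..#.   .......#######.### 
....###...........   ...###....####....   ..........####.... 
....###...........   ...###########....   .........#####.... 
....##########....   ...###########....   .......#######.... 
..........####....   ...###....####....   ...........###.... 
[228 221  21  32 548] [238.2 236.7]
pred knob top corners [[247.3, 256.1], [227.6, 256.2], [246.3, 228.2], [226.1, 228.2]]
```

It reads 4, 7, 2, all centred on their lines, and the knob is where I predicted. Lowering onto the free deck left of the knob, slightly toward the operator so the lid has room to rise.

Emit:
{"method": "play_rows", "body": {"series": [{"translation":[0.007,-0.001,0.02],"spin":0},{"translation":[0,0,0.015],"spin":0},{"translation":[0,0,0.006],"spin":0},{"translation":[0,0,0.004],"spin":0},{"translation":[0,0,0],"spin":0}]}}

```text
time: 40.35
tool_pos: [0.4393, 0.0873, 0.0544]
tcp_rot: [-0.345, -3.122, 0.0]
wrist_force: [0.9, -0.1, -0.5]
width: -0.001
```

Emit:
{"method": "play_rows", "body": {"series": [{"translation":[0,-0.002,0],"spin":0},{"translation":[0,-0.002,0],"spin":0},{"translation":[0,0,0],"spin":0}]}}

```text
time: 40.65
tool_pos: [0.4388, 0.0828, 0.0552]
tcp_rot: [0.346, 3.121, 0.0]
wrist_force: [0.4, 0.0, 0.8]
width: 0.002
```

Emit:
{"method": "play_rows", "body": {"series": [{"translation":[0,-0.002,0],"spin":0},{"translation":[0,-0.002,0],"spin":0},{"translation":[0,0,0],"spin":0}]}}

```text
time: 40.95
tool_pos: [0.4374, 0.0788, 0.0547]
tcp_rot: [0.346, 3.122, -0.0]
wrist_force: [0.3, 0.4, 0.3]
width: -0.004
```

Emit:
{"method": "play_rows", "body": {"series": [{"translation":[0,-0.002,0],"spin":0},{"translation":[0,-0.002,0],"spin":0},{"translation":[0,0,0],"spin":0}]}}

```text
time: 41.25
tool_pos: [0.4367, 0.0753, 0.0547]
tcp_rot: [0.346, 3.122, 0.001]
wrist_force: [-0.2, 2.9, 0.1]
width: 0.003
```

Emit:
{"method": "play_rows", "body": {"series": [{"translation":[0,-0.002,0],"spin":0},{"translation":[0,0,0],"spin":0}]}}

```text
time: 41.45
tool_pos: [0.4362, 0.0731, 0.0547]
tcp_rot: [0.346, 3.122, 0.0]
wrist_force: [0.4, 3.1, 1.0]
width: -0.001
```

Emit:
{"method": "play_rows", "body": {"series": [{"translation":[0,-0.002,0],"spin":0},{"translation":[0,0,0],"spin":0}]}}

```text
time: 41.65
tool_pos: [0.4358, 0.071, 0.0547]
tcp_rot: [0.345, 3.122, -0.001]
wrist_force: [-0.1, 0.4, 0.2]
width: -0.001
```

The knob is moving at about 3 N. Continuing.

Emit:
{"method": "play_rows", "body": {"series": [{"translation":[0,-0.002,0],"spin":0},{"translation":[0,0,0],"spin":0}]}}

```text
time: 41.85
tool_pos: [0.4349, 0.0687, 0.0545]
tcp_rot: [-0.345, -3.122, 0.002]
wrist_force: [0.7, 0.4, -0.4]
width: -0.001
```

Emit:
{"method": "play_rows", "body": {"series": [{"translation":[0,-0.002,0],"spin":0},{"translation":[0,0,0],"spin":0}]}}

```text
time: 42.05
tool_pos: [0.4345, 0.0669, 0.0545]
tcp_rot: [-0.345, -3.122, 0.001]
wrist_force: [-0.3, -0.1, -0.2]
width: -0.001
```

Emit:
{"method": "play_rows", "body": {"series": [{"translation":[0,-0.0015,0],"spin":0},{"translation":[0,0,0],"spin":0}]}}

```text
time: 42.25
tool_pos: [0.4344, 0.0656, 0.0546]
tcp_rot: [-0.346, -3.122, 0.0]
wrist_force: [-0.7, 1.3, -0.6]
width: 0.003
```

Emit:
{"method": "play_rows", "body": {"series": [{"translation":[0,-0.0015,0],"spin":0},{"translation":[0,0,0],"spin":0}]}}

```text
time: 42.45
tool_pos: [0.4344, 0.0651, 0.0547]
tcp_rot: [0.346, 3.122, 0.002]
wrist_force: [0.5, 4.4, -0.9]
width: 0.001
```

```bash
cat > k.py <<'E'
from h import *
i=bot.read_camera("scene");c=bot.get_calibration("scene");s=bot.read_state();print(boxpos(),s["time"],s["wrist_force"])
def red(i):
    h=cv2.cvtColor(i,cv2.COLOR_BGR2HSV);m=cv2.inRange(h,(0,180,60),(6,255,255))|cv2.inRange(h,(174,180,60),(180,255,255))
    k,l,st,ce=cv2.connectedComponentsWithStats(m)
    return [(st[q].tolist(),ce[q].round(1).tolist()) for q in range(1,k) if st[q][4]>15]
print("start",red(cv2.imread("pics/scene0.png")));print("now",red(i))
print(proj(c,[box2w((-.0585,y,.1)) for y in(-.07,-.083)]).round(1).tolist())
d=cv2.absdiff(i,cv2.imread("pics/s5raw.png")).max(2);p=proj(c,[box2w((-.024,y,.084)) for y in(.1,0,-.1)]+[box2w((-.015,y,.128)) for y in(.1,0,-.1)]);print(p.round().tolist())
cv2.imwrite("pics/k%.1f.png"%s["time"],i)
E
python3 k.py
```

```text
[-0.06541743 -0.06372216  0.05470525] 42.5 [ 0.16863309  5.03525005 -1.06509942]
start [([253, 140, 6, 11, 41], [256.0, 144.7])]
now [([247, 139, 6, 10, 37], [249.9, 143.2])]
[[256.0, 144.1], [250.1, 142.6]]
[[331.0, 183.0], [283.0, 170.0], [237.0, 158.0], [332.0, 174.0], [282.0, 161.0], [234.0, 148.0]]
```

The knob has moved the full 13 mm (256→249.9 px), and the force is rising against the stop. I'll back off, lift clear and check the lid.

Emit:
{"method": "play_rows", "body": {"series": [{"translation":[0,-0.0005,0],"spin":0},{"translation":[0,0,0],"spin":0},{"translation":[0,0,0],"spin":0}]}}

```text
time: 42.8
tool_pos: [0.4343, 0.065, 0.0547]
tcp_rot: [0.346, 3.122, 0.003]
wrist_force: [-0.1, 5.5, -1.8]
width: 0.0
```

Emit:
{"method": "play_rows", "body": {"series": [{"translation":[0,0.006,0],"spin":0},{"translation":[0.004,0.006,0],"spin":0},{"translation":[0,0,-0.03],"spin":0},{"translation":[0.02,0,-0.04],"spin":0},{"translation":[0.03,0,-0.04],"spin":0}]}}

```text
time: 43.3
tool_pos: [0.3836, 0.0872, 0.1656]
tcp_rot: [-0.346, -3.121, 0.002]
wrist_force: [0.7, -0.1, 0.5]
width: 0.0
```

Emit:
{"method": "play_rows", "body": {"series": [{"translation":[0,0,0],"spin":0},{"translation":[0,0,0],"spin":0},{"translation":[0,0,0],"spin":0}]}}

```text
time: 43.6
tool_pos: [0.3834, 0.0872, 0.1636]
tcp_rot: [-0.345, -3.121, 0.001]
wrist_force: [0.9, -0.2, -0.6]
width: 0.002
```

```bash
python3 k.py
python3 - <<'E'
from h import *
c=bot.get_calibration("wrist");i=bot.read_camera("wrist");cv2.imwrite("pics/w14.png",i);show(glyphs("pics/w14.png",c))
j=cv2.imread(sorted(__import__('glob').glob("pics/k4*.png"))[-1])
a=cv2.resize(j[90:240,200:380],(480,400),interpolation=cv2.INTER_CUBIC);b=cv2.resize(cv2.rotate(i,cv2.ROTATE_180)[:,130:466],(320,400))
cv2.imwrite("pics/final.png",np.hstack([a,b]))
E
```

```text
[-0.12022746 -0.05338786  0.16313637] 43.65 [-1.11427176  0.0455721  -1.9681335 ]
start [([253, 140, 6, 11, 41], [256.0, 144.7])]
now [([247, 138, 7, 11, 45], [250.0, 143.0])]
[[256.0, 144.1], [250.1, 142.6]]
[[331.0, 183.0], [283.0, 170.0], [237.0, 158.0], [332.0, 174.0], [282.0, 161.0], [234.0, 148.0]]
......########....   ..................   .................. 
.....##########...   ..................   ............#..... 
.....##########...   ..................   ...........###.... 
......#########...   ..................   ...........###.... 
.....##########...   ..................   ............##.... 
......#########...   ..................   .................. 
..................   ..................   .................. 
#.................   ..................   .................. 
#....#......#.....   ..................   .....########..... 
#...###....####...   ..................   .....#########.... 
#...####...####...   ..................   ......########.... 
#...#####.#####...   ..................   .........#####.... 
#...###########...   ............#.....   ....##########.... <
#....##########...   ..................   ...##########..... <
#..........####...   ..................   ...####........... 
#..........####...   #.................   ...#########...... 
#..........####...   ..................   ...##########..... 
..................   ..................   .....#######...... 
#.................   ##................   .................. 
..................   ..................   .................. 
.....#########....   ....#########.....   .....#########.... 
#...##########....   #.############....   .....#########.... 
...#####..........   ...####...####....   ..........####.... 
...##########.....   ...###########....   .....#########.... 
....###########...   ...###########....   ....##########.... 
..........####....   ...#####.#####....   ..........####....
```

View pics/final.png

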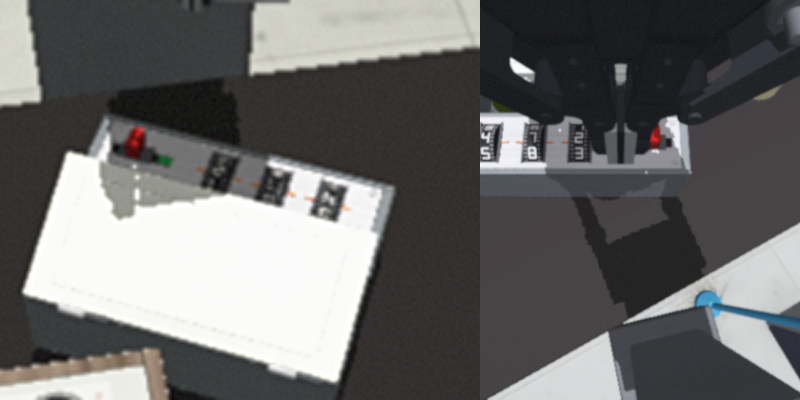

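The lid has sprung up: its front corner is at (66,152) in the far-side view, about where 0.4 rad would put it. The knob is fully drawn, the wheels read 4-7-2, and the arm is clear.

```bash
python3 -c "
from workcell import bot
print(bot.finish_job(),bot.read_state()['time'])"
```

```text
the job is handed in; nothing more can be done
the job is handed in; nothing more can be done
```

The box is open and the job is handed in. The wheels read 4-7-2, the bolt is fully drawn and the white lid has sprung up. I handed in at about 44 s; no verdict was reported.

- **What I did:** I rolled the wheels by pushing them away from the operator: left 7→4 with seven strokes, middle 5→7 with two, right 7→2 with five. I then slid the knob right to its stop at about 3 to 5.5 N.
- **Last checks:**
    - In the last picture 4 and 2 sat on their index lines. The middle 7 was clear in the picture but too dark for the text map; the look just before drawing the bolt had shown 7 centred.
    - The knob had moved 6.0 pixels, against 5.9 expected for the full 13 mm.
    - The lid's front corner was about where 0.4 rad puts it; I did not measure the angle.
    - The arm was clear, and I never went near the bottle or jar, though I did not re-measure them.
- **What disagreed or failed:**
    - The real fingertip met the wheels 37 mm short of the stated tool point, so I found the wheel tops by touch.
    - My first eight strokes, toward the operator, slipped and turned nothing, so I redid those wheels by pushing.
    - Two early presses read 14.7 and 16.3 N. That is under the 20 N limit but above the 4 to 10 N suggested. After I softened the descent, presses read up to about 13 N. Force was only read at the end of each move, so brief peaks between readings are not ruled out.

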